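Weigh out the tortoises' pumpkin

TASK

Weigh out the tortoises' pumpkin: stand the empty feeding dish in the middle of the scale pan, let go and press the red tare button, and only then slide the turner under each pumpkin slice on the cutting board (push it against the black fence) and tip it into the dish, however many slices there are. Never touch the pumpkin with the gripper. Finish with the dish still in the middle of the pan, every slice lying in it, the turner back on its rest with its handle in the saddle, and the pepper, jar and cucumber left where they were.

Things in the scene. Friction and masses are not known exactly. Their poses are not given: they have to be found in the camera images.
- board: White cutting board, fixed, 340 mm along x, 260 along y, 12 thick, top 18 mm above the table (on a 6 mm drainer of steel rods, about x 0.32 to 0.83, y 0.06 to 0.69). Origin: centre of its underside, z up. A black fence stands 22 mm above its top along the +y edge; other edges flush. The slices lie in a row along its x, some 108 mm apart, each free to be pushed straight along +y to the fence.
- fence (a point): Middle of the fence's inner face, at the level of the board's top, 115 mm from the board's middle; the fence is 344 mm long along the board's x and 16 mm thick; axes as the board.
- slice1: Round pumpkin slice 1 (there are two or three): orange with a green rind, 88 mm across, 12 mm thick, 65 g, lying flat; the lower edge is bevelled 3.5 mm high by 6 mm so that a blade gets under it. Origin: centre of its underside, z up. Friction with the board about 0.6, with the turner's blade about 0.25.
- slice2: Round pumpkin slice 2 (there are two or three): orange with a green rind, 88 mm across, 12 mm thick, 65 g, lying flat; the lower edge is bevelled 3.5 mm high by 6 mm so that a blade gets under it. Origin: centre of its underside, z up. Friction with the board about 0.6, with the turner's blade about 0.25.
- slice3: Round pumpkin slice 3 (there are two or three): orange with a green rind, 88 mm across, 12 mm thick, 65 g, lying flat; the lower edge is bevelled 3.5 mm high by 6 mm so that a blade gets under it. Origin: centre of its underside, z up. Friction with the board about 0.6, with the turner's blade about 0.25.
- scale: White spring portion scale, fixed, base 230 mm along its x, 170 mm along its y, 55 mm high. Origin: centre of its underside, z up. The pan is over the rear (+x) part; the control panel with display and red button at the front (-x) end of its top.
- pan_top (a point): Centre of the top of the scale's pan, a flat square dark steel plate 160 mm wide, sides along the scale's x and y, 5 mm thick, no rim, 74 mm above the table when empty. It sinks on its spring about 1 mm per newton, at most 12 mm.
- tare (a joint): Red tare button, 26 mm across, on the scale's panel; 0 when up, 0.006 m when fully down (about 5 N); springs back.
- tare_top (a point): Centre of the button's top face, about 77 mm above the table, 114 mm in front (-x of the scale) of the pan's centre and 45 mm to its left (+y).
- dish: Grey-blue resin feeding dish, round, 170 mm across, 40 mm high, 300 g, upright wall 8 mm thick, inner floor 6 mm above its underside. Origin: centre of its underside, z up. Starts upright and empty on the table.
- turner: Cranked kitchen turner, 140 g. Origin: centre of the blade's underside; x to the front edge, z up. Flat steel blade 100 mm (x) by 80 (y), 2 thick. A thin neck rises from its rear edge to 45 mm high at x = -0.08; from there the black flat-sided handle, 18 mm wide, 16 thick, runs back and up to 75 mm at x = -0.215. Centre of mass about x = -0.05. Starts on its rest, blade flat.
- turner_grip (a point): A good point to grip the turner: on the handle's centre line, at (-0.135, 0, 0.057) in the turner's frame; axes as the turner.
- turner_tip (a point): Middle of the blade's front edge, underside, at (0.05, 0, 0) in the turner's frame.
- rest: Aluminium turner rest, fixed: plate 120 x 84 mm, 4 thick, on which the blade lies flat; 90 mm behind (-x) its centre a saddle 42 mm high, 8 thick, under the front of the handle, between two cheeks 40 mm apart that rise to 52 mm. Origin: centre of the plate's underside; axes as the turner's in place (blade to +x); the turner's origin is then 4 mm above this one.
- rest_grip (a point): Where turner_grip is when the turner lies in place on its rest (135 mm behind the plate's centre, 61 mm up).
- pepper: Bystander: red bell pepper, 80 mm across, 97 mm high, standing in front of the dish, near the robot. Origin: centre of its underside.
- jar: Bystander: white jar with green lid, 72 mm across, 95 mm high. Origin: centre of its underside.
- cucumber: Bystander: cucumber lying on the drainer beyond the fence, 150 mm long, 42 mm across. Origin: under its middle, x along it.
Not all that is in view belongs to the job. What is shaped like the dish but pink or purple is not meant.

How it is judged:
By the outcome, as a careful person would: the job done as asked, in the order asked, and still so for the second after the job is handed in, with the robot touching nothing.
Of slice1, slice2, slice3 only 2 to 3 are there at a start; the rules pass over those that are not, and their reading is None.
At some moment in a run one of dish, slice1, slice2, slice3 may be knocked a few centimetres aside while the robot is not near it.
It also fails if it takes over 210 s, if anything falls off the work surface, if the arm or the gripper's body presses on something with over 40 N, if the wrist force passes 120 N, or if a joint passes its speed limit or range.

ROBOT

A 6-joint arm with a two-finger parallel gripper is mounted at the origin on the work surface. World frame = base frame: x ahead of the robot, y to its left, z up, the work surface at z = 0. Lengths are in mm, angles in degrees, forces in N, time in s.
With the tool pointing down it reaches from about 275 to 750 mm from the base axis. Payload 10.2 kg.
Tool frame: the origin (TCP) lies at the very end of the fingers, on their centre line; the grasp point (between the pads) lies 19 mm behind it; z points along the fingers, y is the line along which they close (so a half turn about z gives the same grasp; the last joint's range is limited). The gripper opens to 88 mm and grips with 3 to 60 N. Pads are 18 mm wide; open, the fingers measure 123 mm over their backs; the gripper's body (75 mm by 187 mm) begins 45 mm behind the grasp point.
Start: joints at [54.236, 17.928, 85.812, -0, 76.261, -12.8], TCP at [204.844, 483.394, 238.72] pointing down, gripper open.
Joint ranges: [-168.41, 168.41], [-55.51, 124.54], [10.69, 146.95], [-70.63, 250.63], [1, 178], [-165.06, 165.06]. Speed limits (degrees/s): [136.94, 136.94, 172.46, 180, 180, 180].

INTERFACE

Orientations are given as a 3x3 rotation matrix whose columns are the frame's x, y, z axes.
In Python, from workcell import monitor, cams, workorder gives the robot as it stands.
- The arm moves only by the shell command python3 -m inch 'ROWS' [FORCE]. ROWS is text: rows parted by semicolons, each of 7 numbers parted by spaces: the shift along the world's x, y, z in cm, then the turn, a rotation vector about the world's x, y, z in degrees, then the opening, from 0 (shut) to 1 (fully open). In form: x y z rx ry rz claw; .... A call has 1 to 5 rows; each row shifts and turns the commanded pose from where the row before left it; what a row does not reach is not made up. A row lasts 1/8 s, in which the tool goes at most 62.5 mm and 10.7 degrees, less where a joint would pass 70% of its speed; a pose out of reach is approached as far as the arm can. A call with a gripper value outside its range is refused whole. The fingers move at their own pace and stop on an object; FORCE is the grip in N (left out, the last holds). Time passes only in rows, so rows that do not move let the fingers close. It gives the time, the measured TCP pose, the force, the opening and the grip force at its end, in the units of the state.
- monitor.state(): the state, without advancing time (a new reading comes with each control period).
- cams.grab_frame(name): name is "scene" or "top"; returns the picture (480x640x3 uint8, blue, green, red); there is no depth.
- cams.camera_model(name): a dict with "fx", "fy", "cx", "cy" (pixels), "camera_from_world" (4x4, takes a point from world to camera coordinates). Camera axes: x right, y down, z forward; pixel columns grow to the right and rows downward; lengths in mm; the calibration is good to about 2 mm. A picture is of the moment at which its call begins. camera_model takes no time and is no camera call.
- workorder.finish_job(): hands the job in; it is judged then, once.
The state is a dict: "clock": time; "joints": joint angles; "qd": joint speeds; "tau": joint torques, N m; "tool_pos": TCP position; "tool_rot": TCP orientation; "force": force on the tool from outside, world axes, zero at the start; "ft_torque": the same for the moment, N m; "grip_width": finger opening in mm; "grip_force": force on a finger pad.
Only numpy, scipy, OpenCV 4.12 (cv2) and the standard library are available. Lean on these libraries where they do the work, as an engineer would, in place of code of your own. Each camera call takes 0.05 s, during which the arm holds its last target. There are 200 camera calls.

## Working session

There is one attempt and no reset: what is moved stays moved. The work goes in short steps, Python scripts to look and compute and a shell command to move; the robot and the scene stay as the last step left them, time stands still between calls to the robot, and variables do not carry over. Pictures are saved under pics/ and viewed, at most 17 in all, crops included, and the job is handed in when it is done.

```bash
ls; mkdir -p pics
python3 - <<'E'
from workcell import monitor, cams
import cv2
s=monitor.state()
print(s)
for n in("scene","top"):
    cv2.imwrite(f"pics/{n}0.png",cams.grab_frame(n)); print(n,cams.camera_model(n))
E
```

```text
pics
{'clock': 0.0, 'joints': array([ 5.42375345e+01,  1.79579925e+01,  8.58533714e+01,  1.42804871e-04,
        7.62615595e+01, -1.28002769e+01]), 'qd': array([-0.03433176,  0.14222934,  0.00483829,  0.04960713,  0.03067107,
       -0.0330566 ]), 'tau': array([ 2.49715755e-03, -4.02210760e+01, -2.52279890e+01,  6.95373653e-02,
        3.51789279e-02, -9.61799651e-05]), 'tool_pos': array([204.68074758, 483.18870373, 238.1782294 ]), 'tool_rot': array([[-9.20762172e-01,  3.90123656e-01, -7.45794628e-04],
       [ 3.90124265e-01,  9.20761638e-01, -1.03135618e-03],
       [ 2.84342640e-04, -1.24058634e-03, -9.99999190e-01]]), 'force': array([ 0.35200673,  1.20923775, -0.20997991]), 'ft_torque': array([-0.02636861, -0.02082104,  0.05545806]), 'grip_force': 0.0, 'grip_width': 87.90103653694733}
scene {'fx': 569.8784925359174, 'fy': 569.8784925359174, 'cx': 326.52277197638267, 'cy': 240.86344048753847, 'camera_from_world': array([[-8.53161655e-02,  9.96319048e-01,  8.33700461e-03,
         1.12333108e+02],
       [ 7.17037929e-01,  6.72064126e-02, -6.93786643e-01,
        -2.87729677e+02],
       [-6.91793148e-01, -5.32132675e-02, -7.20132341e-01,
         2.07025555e+03],
       [ 0.00000000e+00,  0.00000000e+00,  0.00000000e+00,
         1.00000000e+00]])}
top {'fx': 448.92516496020943, 'fy': 448.92516496020943, 'cx': 321.99940854616887, 'cy': 242.32676265326157, 'camera_from_world': array([[-2.21595602e-03, -9.99849045e-01, -1.72330416e-02,
        -5.89816247e+01],
       [-9.82302734e-01,  5.40396259e-03, -1.87222155e-01,
         4.87557639e+02],
       [ 1.87287019e-01,  1.65131878e-02, -9.82166425e-01,
         1.07133063e+03],
       [ 0.00000000e+00,  0.00000000e+00,  0.00000000e+00,
         1.00000000e+00]])}
```

View pics/scene0.png

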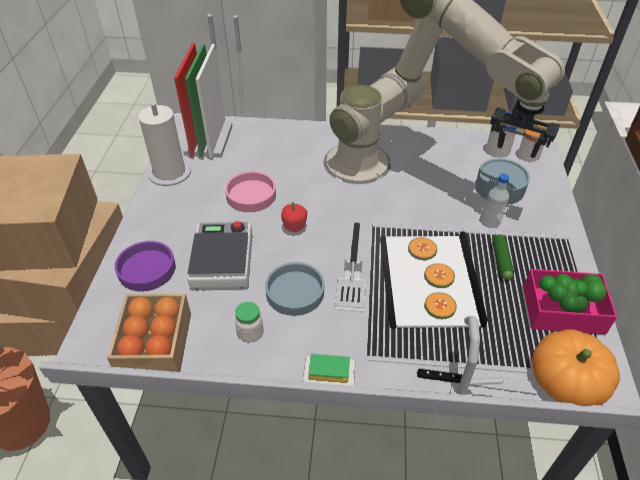

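View pics/top0.png

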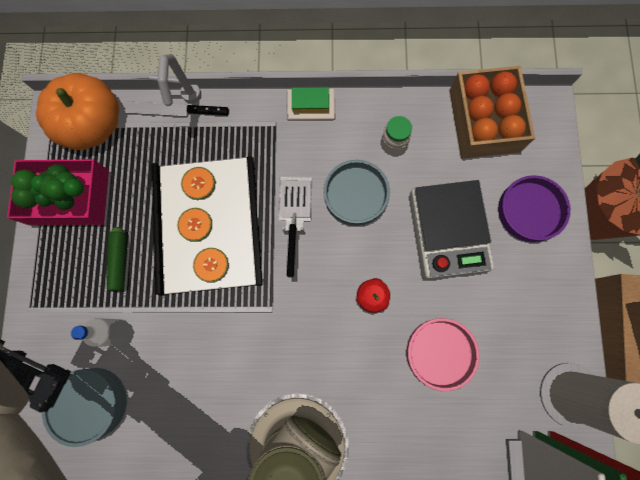

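The scene view shows the board with three slices (422,247), (439,274), (440,305), the dish at (295,288), turner at (352,270), and scale at (220,255) with its red button at (238,227). The top view shows slices at (198,183), (195,225), (210,265), the dish at (357,192) behind the pepper (373,295), pan at (450,215), button at (441,263), and turner blade at (295,200). Another grey-blue bowl at (85,405) isn't behind the pepper.

```bash
cat > h.py <<'E'
import cv2, numpy as np
from workcell import monitor, cams
M={n:cams.camera_model(n) for n in("scene","top")}
def K(n): m=M[n]; return np.array([[m['fx'],0,m['cx']],[0,m['fy'],m['cy']],[0,0,1.]])
def ray(n,p):
    T=M[n]['camera_from_world']; R=T[:3,:3]
    return -R.T@T[:3,3], R.T@np.linalg.inv(K(n))@np.array([p[0],p[1],1.])
def onz(n,p,z): c,d=ray(n,p); return c+d*(z-c[2])/d[2]
def proj(n,P): T=M[n]['camera_from_world']; q=K(n)@(T[:3,:3]@np.array(P)+T[:3,3]); return q[:2]/q[2]
def tri(ps,pt):
    c1,d1=ray("scene",ps); c2,d2=ray("top",pt); s=np.linalg.lstsq(np.c_[d1,-d2],c2-c1,rcond=None)[0]
    a=c1+d1*s[0]; b=c2+d2*s[1]; return (a+b)/2, np.linalg.norm(a-b)
def hsv(im): return cv2.cvtColor(im,cv2.COLOR_BGR2HSV)
def blobs(mask,roi,amin=30):
    x0,y0,x1,y1=roi; m=np.zeros_like(mask); m[y0:y1,x0:x1]=mask[y0:y1,x0:x1]
    cs,_=cv2.findContours(m,cv2.RETR_EXTERNAL,cv2.CHAIN_APPROX_NONE)
    return sorted([c for c in cs if cv2.contourArea(c)>amin],key=cv2.contourArea,reverse=True)
def cen(c): m=cv2.moments(c); return np.array([m['m10'],m['m01']])/m['m00']
E
python3 - <<'E'
from h import *
np.set_printoptions(precision=1,suppress=True)
S=cv2.imread("pics/scene0.png");T=cv2.imread("pics/top0.png");hs,ht=hsv(S),hsv(T)
for n in M: print(n,"cam",ray(n,(0,0))[0])
org=lambda h:cv2.inRange(h,(8,120,120),(24,255,255))
a=[cen(c) for c in blobs(cv2.morphologyEx(org(hs),cv2.MORPH_CLOSE,np.ones((5,5))),(395,230,465,325))]
b=[cen(c) for c in blobs(cv2.morphologyEx(org(ht),cv2.MORPH_CLOSE,np.ones((5,5))),(165,160,240,290))]
print(len(a),len(b))
for p,q in zip(sorted(a,key=lambda p:p[1]),sorted(b,key=lambda p:-p[1])): print("slice",p,q,*tri(p,q),onz("top",q,30))
# dish
for n,h,roi in(("scene",hs,(258,255,335,320)),("top",ht,(318,155,396,230))):
    c=h[288,295] if n=="scene" else h[192,357]; print(n,"dishcol",c)
    m=cv2.inRange(h,(int(c[0])-8,40,40),(int(c[0])+8,255,255)); b=blobs(m,roi)[0]; print(cv2.fitEllipse(cv2.convexHull(b)),cv2.boundingRect(b))
# pan corners
for n,h,roi in(("scene",hs,(180,215,262,295)),("top",ht,(405,170,500,285))):
    m=cv2.inRange(h,(0,0,0),(180,90,90)); b=blobs(m,roi)[0]
    print(n,"pan",cv2.contourArea(b),cv2.approxPolyDP(b,4,True)[:,0].tolist(),cv2.boxPoints(cv2.minAreaRect(b)).tolist())
    m=cv2.inRange(h,(0,150,60),(8,255,255))|cv2.inRange(h,(172,150,60),(180,255,255)); print(" btn",[(cen(b),cv2.contourArea(b)) for b in blobs(m,roi,10)])
u=lambda x0,y0,x1,y1,im,f:cv2.resize(im[y0:y1,x0:x1],None,fx=f,fy=f,interpolation=cv2.INTER_CUBIC)
cv2.imwrite("pics/a.png",np.vstack([np.hstack([u(260,160,340,290,T,4),u(400,170,500,290,T,4)[:520]]) if 0 else np.hstack([cv2.resize(T[160:290,260:340],(320,520)),cv2.resize(T[160:290,395:505],(440,520))])]))
cv2.imwrite("pics/b.png",np.hstack([cv2.resize(S[215:315,330:380],(300,600)),cv2.resize(S[215:315,180:263],(498,600))]))
E
```

```text
scene cam [1648.1   17.6 1290.3]
top cam [ 278.2  -79.3 1142.5]
3 3
slice [422.4 247.4] [209.9 264.2] [436.3 219.4  29. ] 3.547272303466788 [436.  220.9  30. ]
slice [439.4 274.4] [193.8 223.8] [540.6 265.4  29.2] 3.494619305334211 [540.4 266.9  30. ]
slice [440.4 304.4] [197.3 182.4] [651.1 262.2  29.5] 3.0452776527751353 [650.9 263.7  30. ]
scene dishcol [ 96  38 161]Traceback (most recent call last):
  File "<stdin>", line 13, in <module>
IndexError: list index out of range
```

```bash
cat > m.py <<'E'
from h import *
np.set_printoptions(precision=1,suppress=True)
S=cv2.imread("pics/scene0.png");T=cv2.imread("pics/top0.png");hs,ht=hsv(S),hsv(T)
E=[]
for n,h,roi in(("scene",hs,(258,255,335,320)),("top",ht,(318,150,396,235))):
    m=cv2.inRange(h,(88,25,40),(108,255,255)); b=blobs(m,roi)[0]; e=cv2.fitEllipse(cv2.convexHull(b)); E.append(e[0]); print(n,e,cv2.boundingRect(b))
print("dish",tri(*E),onz("top",E[1],40),onz("scene",E[0],40))
for n,h,roi in(("scene",hs,(180,215,262,295)),("top",ht,(405,170,500,285))):
    m=cv2.inRange(h,(0,0,0),(180,90,90)); b=blobs(m,roi)[0]
    print(n,"pan",cv2.contourArea(b),cv2.approxPolyDP(b,4,True)[:,0].tolist(),cv2.boxPoints(cv2.minAreaRect(b)).tolist())
    m=cv2.inRange(h,(0,150,60),(8,255,255))|cv2.inRange(h,(172,150,60),(180,255,255)); print(" btn",[(cen(b),cv2.contourArea(b)) for b in blobs(m,roi,10)])
cv2.imwrite("pics/a.png",np.hstack([cv2.resize(T[160:290,260:340],(320,520)),cv2.resize(T[160:290,395:505],(440,520))]))
cv2.imwrite("pics/b.png",np.hstack([cv2.resize(S[215:315,330:380],(300,600)),cv2.resize(S[215:315,180:263],(498,600))]))
E
python3 m.py
```

```text
scene ((294.6451110839844, 288.252685546875), (53.350196838378906, 59.77113342285156), 86.59281921386719) (265, 263, 60, 53)
top ((356.1763000488281, 192.2001190185547), (64.68933868408203, 65.23966979980469), 15.060056686401367) (324, 160, 65, 66)
dish (array([ 624.3, -150.3,   20.2]), np.float64(1.5808233782147993)) [ 618.1 -148.3   40. ] [ 640.2 -148.5   40. ]
scene pan 2313.0 [[243, 224], [238, 229], [232, 224], [232, 234], [224, 234], [223, 225], [203, 225], [202, 233], [195, 234], [188, 272], [243, 272]] [[186.5651397705078, 224.6495361328125], [246.6917266845703, 222.8275146484375], [248.1770477294922, 271.8431091308594], [188.0504608154297, 273.6651306152344]]
 btn [(array([236.7, 224.1]), 24.5)]
top pan 4118.5 [[478, 180], [416, 187], [425, 250], [490, 241]] [[414.09173583984375, 187.18777465820312], [481.7554931640625, 178.16595458984375], [490.34063720703125, 242.55459594726562], [422.6768798828125, 251.576416015625]]
 btn [(array([442.1, 262.2]), 81.5)]
```

View pics/a.png

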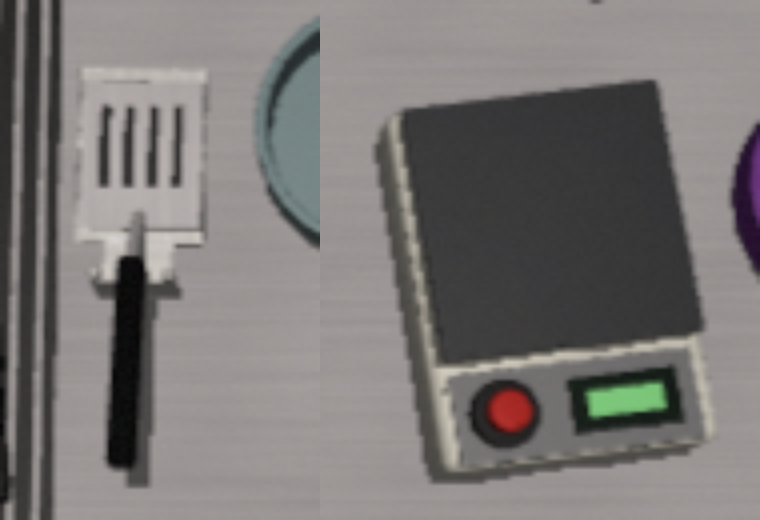

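View pics/b.png

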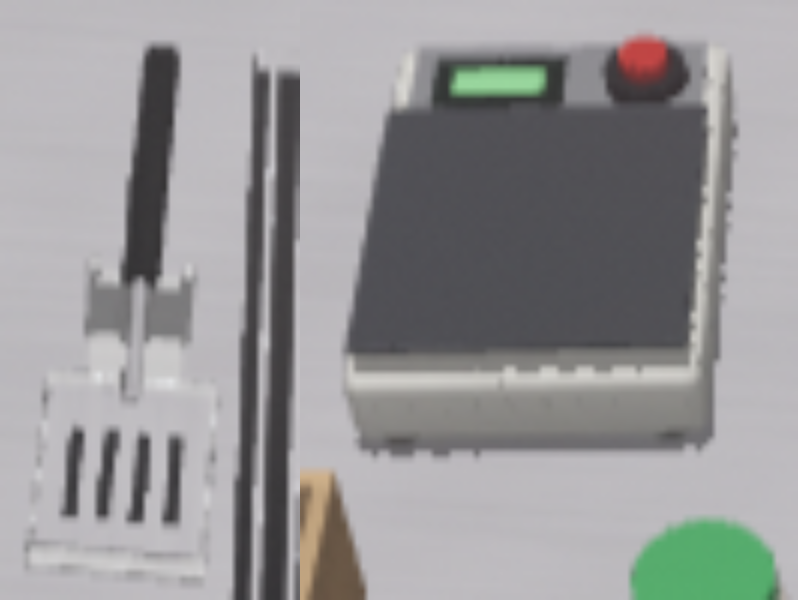

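Crops (a, top; b, scene): pan corners are sharp in both views. In the top view they are at (415.5,187.8), (478.8,180.5), (490.5,243), (425,250.5). The turner lies on its rest with the handle running from (292.5,224.5) to (290.2,276.5) in the top view, and from (353.3,262) to (356.7,223) in the scene view.

```bash
cat > m2.py <<'E'
from h import *
np.set_printoptions(precision=1,suppress=True)
P={"pan--":((194.7,233.3),(490.5,243)),"pan-+":((247.8,233),(425,250.5)),"pan++":((245,273),(415.5,187.75)),"pan+-":((188,273.7),(478.75,180.5)),
"btn":((236.8,223.3),(442.6,262.5)),"dish":((295,284.8),(356.2,192.2)),"hstart":((353.3,262),(292.5,224.5)),"hend":((356.7,223),(290.2,276.5)),
"bladeFL":((334.5,306.5),(312,179.5)),"bladeFR":((364,310.5),(280.3,179.5))}
for k,(s,t) in P.items():
    p,e=tri(s,t); print(k,p,round(e,1))
c=[tri(*P[k])[0] for k in("pan--","pan-+","pan++","pan+-")]; print("pan",np.mean(c,0), np.degrees(np.arctan2(*( (c[2]+c[3]-c[0]-c[1])[[1,0]]))),np.degrees(np.arctan2(*( (c[1]+c[2]-c[0]-c[3])[[1,0]]))))
T=cv2.imread("pics/top0.png");S=cv2.imread("pics/scene0.png")
# board
for n,im,roi in(("top",T,(140,150,265,300)),("scene",S,(375,225,490,330))):
    g=hsv(im); m=cv2.inRange(g,(0,0,190),(180,40,255)); m=cv2.morphologyEx(m|cv2.inRange(g,(0,90,90),(80,255,255)),cv2.MORPH_CLOSE,np.ones((5,5)))
    b=blobs(m,roi)[0]; q=cv2.approxPolyDP(cv2.convexHull(b),6,True)[:,0]; print(n,q.tolist(),[onz(n,x,18)[:2] for x in q])
cv2.imwrite("pics/c.png",np.hstack([cv2.resize(T[140:300,140:265],(390,500)),cv2.resize(S[225:330,380:490],(410,500))]))
E
python3 m2.py
```

```text
pan-- [ 479.3 -469.9   67.7] 1.2
pan-+ [ 461.9 -311.4   66.5] 1.5
pan++ [ 619.9 -292.6   67.3] 2.9
pan+- [ 637.5 -450.9   67.5] 1.4
btn [ 431.2 -350.3   74. ] 1.3
dish [ 620.7 -149.5   31.6] 1.3
hstart [532.8  12.   48. ] 1.8
hend [398.8  13.9  77.3] 1.5
bladeFL [665.6 -33.6   2.7] 0.8
bladeFR [668.   50.8  -2.5] 0.5
pan [ 549.6 -381.2   67.2] 6.806859105787985 96.30046015231878
top [[245, 158], [254, 283], [165, 292], [161, 167]] [array([721.5, 143.4]), array([389.4, 110.8]), array([367.7, 334.4]), array([698.3, 366.2])]
scene [[489, 229], [476, 329], [396, 329], [375, 225]] [array([325.6, 432.7]), array([718. , 354.5]), array([737.8, 138.7]), array([341.4,  71.5])]
```

View pics/c.png

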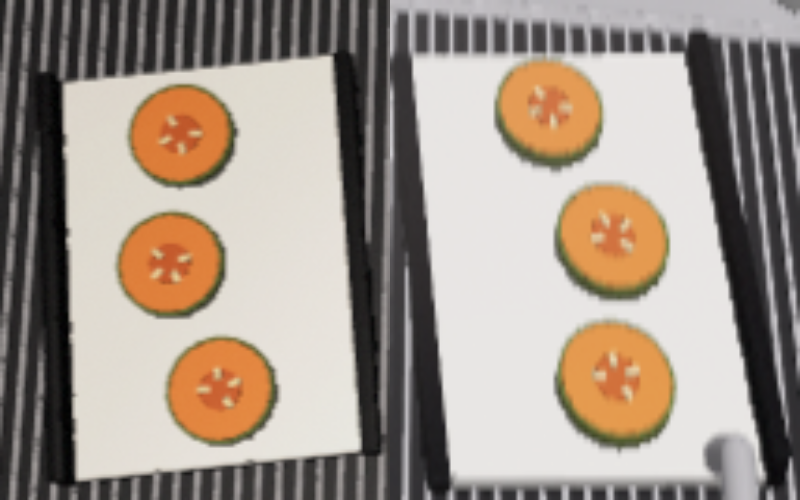

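Crop c: the board's white face with three separate slices. The fence is the dark strip at left in the top view (right in the scene view), and the other black edge is flush. Triangulated slice tops are at about 29 mm. The pan centre is about (548,-379), yaw 6.5°. The dish is about (619,-149), and the turner handle lies along y≈13. I'll move to the dish wall on the robot's side.

```bash
python3 -m inch '2.22 -4.21 -0.2 0 0 -4.47 1;2.22 -4.21 -0.2 0 0 -4.47 1;2.22 -4.21 -0.2 0 0 -4.47 1;2.22 -4.21 -0.2 0 0 -4.47 1;2.22 -4.21 -0.2 0 0 -4.47 1' 40
python3 -m inch '2.22 -4.21 -0.2 0 0 -4.47 1;2.22 -4.21 -0.2 0 0 -4.47 1;2.22 -4.21 -0.2 0 0 -4.47 1;2.22 -4.21 -0.2 0 0 -4.47 1;2.22 -4.21 -0.2 0 0 -4.47 1'
python3 -m inch '2.22 -4.21 -0.2 0 0 -4.47 1;2.22 -4.21 -0.2 0 0 -4.47 1;2.22 -4.21 -0.2 0 0 -4.47 1;2.22 -4.21 -0.2 0 0 -4.47 1;2.22 -4.21 -0.2 0 0 -4.47 1'
python3 -m inch '0 0 0 0 0 0 1;0 0 0 0 0 0 1'
python3 - <<'E'
from h import *
print(monitor.state()['tool_rot'].round(3),monitor.state()['joints'].round(1))
E
```

```text
clock: 0.72
tool_pos: [316.2, 271.5, 228.5]
tool_rot: [[-0.702, 0.713, -0.0], [0.713, 0.702, -0.0], [0.0, -0.0, -1.0]]
force: [1.1, 0.8, 0.2]
grip_width: 88.0
grip_force: 0.0
clock: 1.35
tool_pos: [427.2, 60.9, 218.6]
tool_rot: [[-0.377, 0.926, -0.0], [0.926, 0.377, 0.0], [0.0, -0.0, -1.0]]
force: [0.1, 0.7, 0.5]
grip_width: 87.9
grip_force: 0.0
clock: 1.98
tool_pos: [538.3, -149.6, 208.3]
tool_rot: [[0.003, 1.0, -0.001], [1.0, -0.003, 0.0], [0.0, -0.001, -1.0]]
force: [1.3, -0.0, 0.5]
grip_width: 88.0
grip_force: 0.0
clock: 2.22
tool_pos: [537.5, -147.6, 208.4]
tool_rot: [[-0.0, 1.0, -0.001], [1.0, 0.0, 0.001], [0.001, -0.001, -1.0]]
force: [-0.3, 0.2, -0.3]
grip_width: 88.2
grip_force: 0.0
[[-0.     1.    -0.001]
 [ 1.     0.     0.001]
 [ 0.001 -0.001 -1.   ]] [-27.4  23.4  82.7   0.   73.9 -27.4]
```

```bash
python3 -m inch '0 0 -3.5 0 0 0 1;0 0 -3.5 0 0 0 1;0 0 -3.5 0 0 0 1;0 0 -3 0 0 0 1;0 0 0 0 0 0 1'
python3 - <<'E'
from h import *
T=cams.grab_frame("top");S=cams.grab_frame("scene")
p=monitor.state()['tool_pos']; print(p, proj("top",p),proj("scene",p))
cv2.imwrite("pics/d.png",np.hstack([cv2.resize(T[140:270,300:400],(400,520)),cv2.resize(S[225:325,250:340],(400,444))[:444]][:1]+[cv2.resize(S[225:325,250:340],(400,520))]))
E
```

```text
clock: 2.85
tool_pos: [536.7, -146.7, 72.5]
tool_rot: [[-0.001, 1.0, -0.003], [1.0, 0.001, 0.002], [0.002, -0.003, -1.0]]
force: [-0.3, -0.6, -0.4]
grip_width: 88.2
grip_force: 0.0
[ 538.22605093 -147.67440745   75.01576743] [357.30054507 219.39509879] [298.88996171 253.36305038]
```

View pics/d.png

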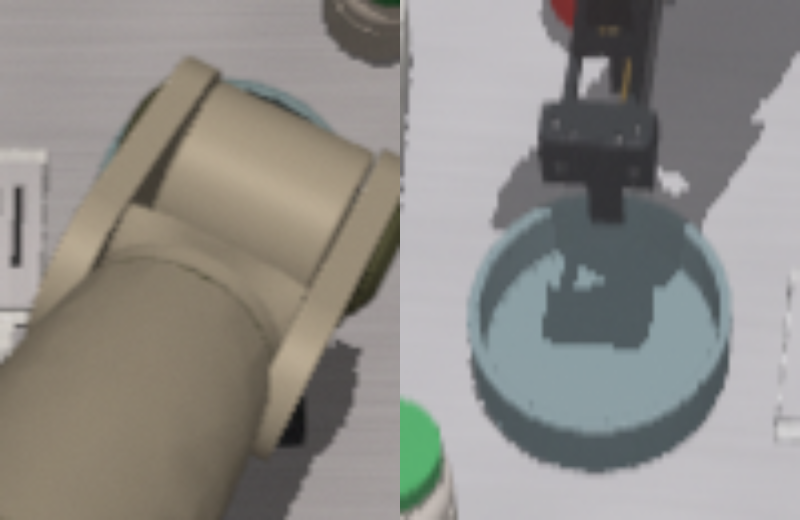

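Scene half: the inner finger (crop 606) is over the inside of the dish wall, the rim spans 468 to 732, so the grip is centred within about 1 mm. Top half: blocked by the arm. I'll descend and grip.

```bash
python3 -m inch '0 0 -2 0 0 0 1;0 0 -2 0 0 0 1;0 0 -1.2 0 0 0 1;0 0 -1 0 0 0 1;0 0 0 0 0 0 1'
python3 -m inch '0 0 0 0 0 0 0;0 0 0 0 0 0 0;0 0 0 0 0 0 0;0 0 0 0 0 0 0;0 0 0 0 0 0 0' 45
python3 -m inch '0 0 0 0 0 0 0;0 0 1 0 0 0 0;0 0 2 0 0 0 0;0 0 3 0 0 0 0;0 0 0 0 0 0 0'
```

```text
clock: 3.58
tool_pos: [537.9, -148.1, 11.7]
tool_rot: [[0.0, 1.0, -0.0], [1.0, -0.0, 0.0], [0.0, -0.0, -1.0]]
force: [0.0, 0.6, -0.4]
grip_width: 88.3
grip_force: 0.0
clock: 4.2
tool_pos: [537.9, -148.1, 11.8]
tool_rot: [[0.0, 1.0, 0.0], [1.0, -0.0, -0.0], [-0.0, 0.0, -1.0]]
force: [-0.6, -0.8, 0.7]
grip_width: 40.4
grip_force: 0.0
clock: 4.82
tool_pos: [539.0, -148.6, 74.1]
tool_rot: [[0.0, 1.0, 0.004], [1.0, -0.0, -0.002], [-0.002, 0.004, -1.0]]
force: [-0.1, -0.6, -0.6]
grip_width: 0.6
grip_force: 0.0
```

```bash
python3 -m inch '0 0 0 0 0 0 1;0 0 0 0 0 0 1;0 0 0 0 0 0 1;0 0 0 0 0 0 1;0 0 0 0 0 0 1'
python3 -m inch '0 0 0 0 0 0 1;0 0 0 0 0 0 1;0 0 0 0 0 0 1;0 0 -1 0 0 0 1;0 0 -2 0 0 0 1'
python3 -m inch '0 0 -2 0 0 0 1;0 0 -1 0 0 0 1;0 0 0 0 0 0 0;0 0 0 0 0 0 0;0 0 0 0 0 0 0'
python3 -m inch '0 0 0 0 0 0 0;0 0 0 0 0 0 0;0 0 0 0 0 0 0;0 0 0 0 0 0 0;0 0 0 0 0 0 0'
python3 -m inch '0 0 0 0 0 0 0;0 0 0 0 0 0 0;0 0 0 0 0 0 0;0 0 0 0 0 0 0;0 0 0 0 0 0 0'
```

```text
clock: 5.45
tool_pos: [537.8, -148.1, 71.6]
tool_rot: [[0.0, 1.0, -0.0], [1.0, -0.0, 0.0], [0.0, -0.0, -1.0]]
force: [-0.1, 0.6, -0.2]
grip_width: 48.3
grip_force: 0.0
clock: 6.08
tool_pos: [538.1, -148.2, 41.3]
tool_rot: [[0.0, 1.0, 0.001], [1.0, -0.0, -0.001], [-0.001, 0.001, -1.0]]
force: [0.4, -0.1, 0.2]
grip_width: 88.2
grip_force: 0.0
clock: 6.7
tool_pos: [538.2, -148.3, 12.3]
tool_rot: [[0.0, 1.0, 0.001], [1.0, -0.0, -0.001], [-0.001, 0.001, -1.0]]
force: [-1.2, 0.5, 0.9]
grip_width: 60.5
grip_force: 0.0
clock: 7.32
tool_pos: [538.0, -148.1, 11.7]
tool_rot: [[0.0, 1.0, 0.0], [1.0, -0.0, -0.0], [-0.0, 0.0, -1.0]]
force: [-1.5, 0.1, 0.6]
grip_width: 9.9
grip_force: 11.4
clock: 7.95
tool_pos: [537.9, -148.1, 11.8]
tool_rot: [[0.0, 1.0, 0.0], [1.0, -0.0, -0.0], [-0.0, 0.0, -1.0]]
force: [0.9, 1.1, 1.6]
grip_width: 9.2
grip_force: 42.8
```

```bash
python3 -m inch '0 0 1 0 0 0 0;0 0 2.5 0 0 0 0;0 0 3.5 0 0 0 0;0 0 3 0 0 0 0;0 0 1 0 0 0 0'
python3 -m inch '-0.6 -2 0 0 0 0 0;-1.2 -4 0 0 0 0 0;-1.5 -5 0 0 0 0 0;-1.5 -5 0 0 0 0 0;-1.2 -4 0 0 0 0 0'
python3 -m inch '-0.9 -2.5 0 0 0 0 0;-0.2 -0.64 0 0 0 0 0;0 0 -1 0 0 0 0;0 0 0 0 0 0 0;0 0 0 0 0 0 0'
python3 - <<'E'
from h import *
T=cams.grab_frame("top");S=cams.grab_frame("scene");cv2.imwrite("pics/t1.png",T);cv2.imwrite("pics/s1.png",S)
cv2.imwrite("pics/e.png",np.hstack([cv2.resize(T[150:290,380:500],(400,467)),cv2.resize(S[195:300,165:275],(400,467),interpolation=cv2.INTER_CUBIC)]))
E
```

```text
clock: 8.57
tool_pos: [537.9, -148.4, 123.2]
tool_rot: [[0.0, 1.0, 0.001], [1.0, -0.0, -0.001], [-0.001, 0.001, -1.0]]
force: [-0.2, 0.8, -3.7]
grip_width: 9.2
grip_force: 44.4
clock: 9.2
tool_pos: [475.7, -350.5, 120.0]
tool_rot: [[0.002, 1.0, -0.002], [1.0, -0.002, 0.002], [0.002, -0.002, -1.0]]
force: [0.6, 0.6, -3.6]
grip_width: 9.0
grip_force: 44.8
clock: 9.82
tool_pos: [467.2, -378.7, 111.6]
tool_rot: [[-0.001, 1.0, -0.0], [1.0, 0.001, 0.0], [0.0, -0.0, -1.0]]
force: [0.1, 0.6, -3.2]
grip_width: 9.4
grip_force: 45.1
```

View pics/e.png

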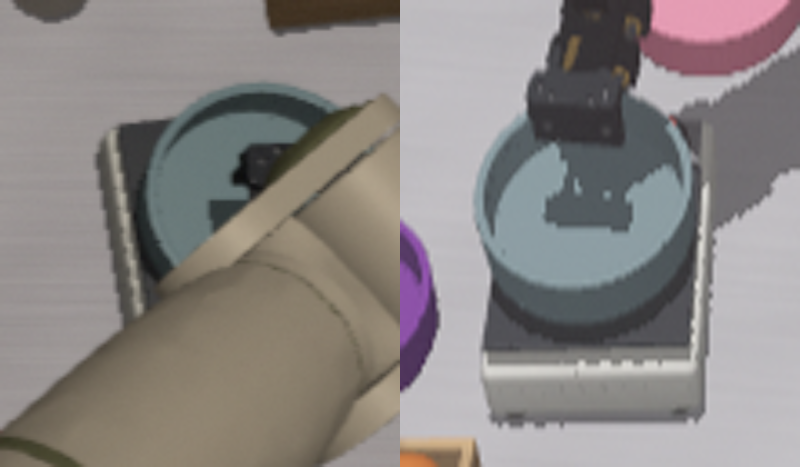

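Crop e: the dish hangs just above the pan, roughly centred, and the rest of the scene looks undisturbed. I'll lower it gently.

```bash
python3 -m inch '0 0 -1 0 0 0 0;0 0 -0.8 0 0 0 0;0 0 -0.4 0 0 0 0;0 0 -0.2 0 0 0 0;0 0 0 0 0 0 0'
python3 -m inch '0 0 -0.2 0 0 0 0;0 0 -0.1 0 0 0 0;0 0 0 0 0 0 0'
python3 -m inch '0 0 -0.1 0 0 0 0;0 0 -0.1 0 0 0 0;0 0 0 0 0 0 0'
```

```text
clock: 10.55
tool_pos: [466.9, -379.6, 87.9]
tool_rot: [[0.0, 1.0, 0.0], [1.0, -0.0, -0.0], [-0.0, 0.0, -1.0]]
force: [-1.4, 0.1, -0.6]
grip_width: 9.1
grip_force: 45.0
clock: 10.92
tool_pos: [466.9, -379.6, 84.8]
tool_rot: [[0.0, 1.0, 0.0], [1.0, -0.0, -0.0], [-0.0, 0.0, -1.0]]
force: [-1.7, -0.4, 0.5]
grip_width: 9.2
grip_force: 45.1
clock: 11.3
tool_pos: [466.8, -379.5, 82.7]
tool_rot: [[0.0, 1.0, 0.0], [1.0, -0.0, -0.0], [-0.0, 0.0, -1.0]]
force: [-2.5, -0.1, 1.7]
grip_width: 9.1
grip_force: 45.3
```

Supported by the pan; I'll release, rise and look.

```bash
python3 -m inch '0 0 0 0 0 0 0.3;0 0 0 0 0 0 0.3;0 0 0 0 0 0 0.3;0 0 0 0 0 0 0.3;0 0 0 0 0 0 0.3'
python3 -m inch '0 0 1 0 0 0 0.3;0 0 3 0 0 0 0.3;0 0 4 0 0 0 0.3;0 0 4 0 0 0 0.3;-1 5 2 0 0 0 0.3'
python3 -m inch '-2 6 0 0 0 0 0;-2 6 0 0 0 0 0;-2 6 0 0 0 0 0;0 6 0 0 0 0 0;0 0 0 0 0 0 0'
cat > dish.py <<'E'
from h import *
import sys
np.set_printoptions(precision=1,suppress=True)
k=sys.argv[1]
T=cams.grab_frame("top");S=cams.grab_frame("scene");cv2.imwrite(f"pics/t{k}.png",T);cv2.imwrite(f"pics/s{k}.png",S)
m=cv2.inRange(hsv(T),(88,25,40),(108,255,255)); b=blobs(m,(390,150,510,290))[0]; e=cv2.fitEllipse(cv2.convexHull(b)); print(e,"z111:",onz("top",e[0],111))
E
python3 dish.py 2
python3 - <<'E'
import cv2,numpy as np
T=cv2.imread("pics/t2.png");S=cv2.imread("pics/s2.png")
cv2.imwrite("pics/f.png",np.hstack([cv2.resize(T[160:280,395:505],(440,480),interpolation=cv2.INTER_CUBIC),cv2.resize(S[205:300,175:255],(360,428),interpolation=cv2.INTER_CUBIC)[:480] if 0 else cv2.resize(S[205:300,175:255],(360,480))]))
E
```

```text
clock: 11.92
tool_pos: [466.9, -379.5, 82.7]
tool_rot: [[0.0, 1.0, 0.0], [1.0, -0.0, 0.0], [0.0, 0.0, -1.0]]
force: [0.9, -0.1, -0.6]
grip_width: 26.5
grip_force: 0.0
clock: 12.55
tool_pos: [457.0, -331.0, 225.2]
tool_rot: [[0.003, 1.0, 0.003], [1.0, -0.003, -0.003], [-0.003, 0.003, -1.0]]
force: [-0.5, 0.0, 0.1]
grip_width: 26.6
grip_force: 0.0
clock: 13.18
tool_pos: [397.3, -88.8, 223.8]
tool_rot: [[-0.004, 1.0, 0.002], [1.0, 0.004, -0.0], [-0.0, 0.002, -1.0]]
force: [0.5, -0.6, -0.3]
grip_width: 0.4
grip_force: 0.0
((456.34149169921875, 213.3123321533203), (70.51036834716797, 73.3598403930664), 86.20524597167969) z111: [ 542.7 -378.7  111. ]
```

View pics/f.png

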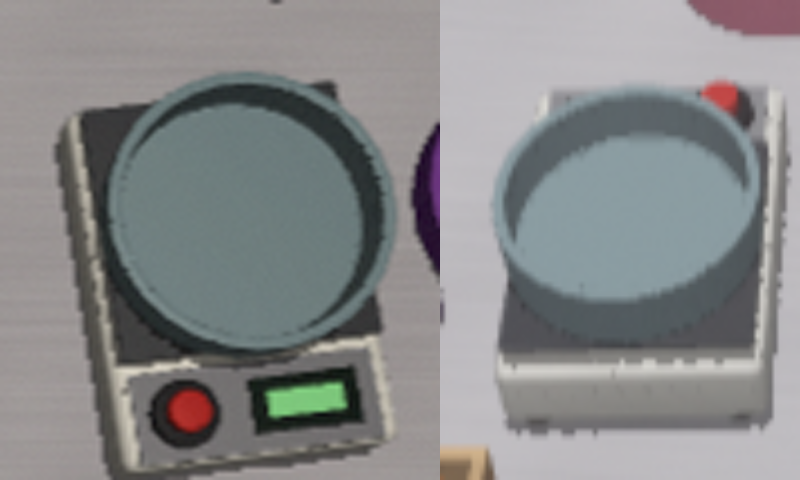

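Crop f: the dish stands upright and centred on the pan (rim centre in the top view about (457,213)). The red button at (442.5,262.5) is free. Fingers are shut, so I'll press the button next.

```bash
python3 -m inch '0.7 -5.2 0 0 0 0 0;0.7 -5.2 0 0 0 0 0;0.7 -5.2 -1 0 0 0 0;0.6 -5.2 -2 0 0 0 0;0.6 -5.1 -2 0 0 0 0'
python3 -m inch '0 0 -4 0 0 0 0;0 0 -4 0 0 0 0;0 0 -1 0 0 0 0;0 0 0 0 0 0 0'
python3 -m inch '0 0 -0.3 0 0 0 0;0 0 -0.3 0 0 0 0;0 0 -0.2 0 0 0 0;0 0 0 0 0 0 0'
```

```text
clock: 13.9
tool_pos: [429.8, -354.1, 172.0]
tool_rot: [[0.003, 1.0, 0.0], [1.0, -0.003, -0.0], [-0.0, 0.0, -1.0]]
force: [0.9, -0.7, 0.8]
grip_width: 0.8
grip_force: 0.0
clock: 14.4
tool_pos: [430.4, -351.5, 83.2]
tool_rot: [[0.001, 1.0, 0.0], [1.0, -0.001, -0.0], [-0.0, 0.0, -1.0]]
force: [0.6, 0.1, -0.0]
grip_width: 0.6
grip_force: 0.0
clock: 14.9
tool_pos: [430.9, -351.0, 75.2]
tool_rot: [[0.0, 1.0, 0.001], [1.0, -0.0, -0.001], [-0.001, 0.001, -1.0]]
force: [-0.3, -1.4, 2.4]
grip_width: 0.4
grip_force: 1.3
```

```bash
python3 -m inch '0 0 -0.2 0 0 0 0;0 0 -0.2 0 0 0 0;0 0 -0.1 0 0 0 0;0 0 0 0 0 0 0;0 0 0 0 0 0 0'
python3 -m inch '0 0 -0.1 0 0 0 0;0 0 -0.1 0 0 0 0;0 0 -0.1 0 0 0 0;0 0 0 0 0 0 0;0 0 0 0 0 0 0'
```

```text
clock: 15.52
tool_pos: [430.9, -351.0, 71.2]
tool_rot: [[0.0, 1.0, 0.001], [1.0, -0.0, -0.001], [-0.001, 0.001, -1.0]]
force: [-2.5, 1.9, 16.4]
grip_width: 0.6
grip_force: 8.2
clock: 16.15
tool_pos: [431.0, -351.2, 70.8]
tool_rot: [[-0.0, 1.0, 0.001], [1.0, 0.0, -0.003], [-0.003, 0.001, -1.0]]
force: [-10.2, 8.9, 41.1]
grip_width: 0.9
grip_force: 20.4
```

```bash
python3 -m inch '0 0 0.8 0 0 0 0;0 0 4 0 0 0 0;0 1 5 0 0 0 0;0 6 4 0 0 0 0.5;0 6 0 0 0 0 0.5'
python3 -m inch '0 6 0 0 0 -10 0.5;0 6 0 0 0 -10 0.5;0 6 0 0 0 -10 0.5;0 3.4 0 0 0 -10 0.5;0 0 0 0 0 -10 0.5'
python3 -m inch '0 0 0 0 0 -10 0.5;0 0 0 0 0 -10 0.5;0 0 0 0 0 -10 0.5;0 0 0 0 0 -10 0.5;0 0 0 0 0 0 0.5'
python3 - <<'E'
from h import *
np.set_printoptions(precision=1,suppress=True)
T=cv2.imread("pics/top0.png");h=hsv(T)
m=cv2.inRange(h,(0,0,0),(180,255,45)); b=blobs(m,(280,215,305,285))[0]
(_,_,w,hh)=cv2.boundingRect(b); vx,vy,x0,y0=cv2.fitLine(b,cv2.DIST_L2,0,.01,.01).ravel(); print(cv2.boundingRect(b),vx,vy,x0,y0)
y,x,_,_=cv2.boundingRect(b)[1],0,0,0
a=(x0+vx/vy*(y-y0),y); c=(x0+vx/vy*(y+hh-y0),y+hh)
for z1,z2 in((57,87),(49,79)):
  A=onz("top",a,z1);C=onz("top",c,z2); print(A,C,np.degrees(np.arctan2(A[1]-C[1],A[0]-C[0])))
for p in((280,177.5),(312,177.5),(279.5,218),(311.2,218),(280.3,180),(312,180)): print(p,onz("top",p,4))
print("button",onz("top",(442.6,262.5),77),"pan",onz("top",(452.4,215.4),74))
E
```

```text
clock: 16.77
tool_pos: [430.8, -227.9, 201.1]
tool_rot: [[0.002, 1.0, 0.003], [1.0, -0.002, -0.002], [-0.002, 0.003, -1.0]]
force: [0.1, 1.0, -0.3]
grip_width: 18.7
grip_force: 0.0
clock: 17.4
tool_pos: [430.4, -21.0, 199.0]
tool_rot: [[0.751, 0.66, -0.002], [0.66, -0.751, 0.001], [-0.001, -0.002, -1.0]]
force: [0.0, -0.9, -0.6]
grip_width: 44.4
grip_force: 0.0
clock: 18.02
tool_pos: [430.7, -23.0, 199.0]
tool_rot: [[1.0, 0.027, -0.001], [0.027, -1.0, 0.001], [-0.001, -0.001, -1.0]]
force: [-0.7, -1.0, 0.1]
grip_width: 44.3
grip_force: 0.0
(287, 224, 9, 53) 0.054136574 -0.99853355 291.24326 250.23424
[531.9  11.7  57. ] [396.5  14.7  87. ] -1.2654603730563392
[533.8  12.4  49. ] [397.4  15.4  79. ] -1.2739591034774425
(280, 177.5) [671.4  51.2   4. ]
(312, 177.5) [670.7 -34.    4. ]
(279.5, 218) [560.6  50.8   4. ]
(311.2, 218) [560.  -32.1   4. ]
(280.3, 180) [664.4  50.3   4. ]
(312, 180) [663.7 -34.    4. ]
button [ 430.8 -348.9   77. ] pan [ 547.  -379.5   74. ]
```

```bash
python3 -m inch '2.4 1.8 -2 0 0 -2.5 0.7;2.4 1.8 -4 0 0 0 0.7;0 0 -4 0 0 0 0.7;0 0 0 0 0 0 0.7;0 0 0 0 0 0 0.7'
python3 - <<'E'
from h import *
s=monitor.state();print(s['tool_pos'],s['tool_rot'].round(4),s['grip_width'])
T=cams.grab_frame("top");S=cams.grab_frame("scene");cv2.imwrite("pics/t3.png",T);cv2.imwrite("pics/s3.png",S)
cv2.imwrite("pics/g.png",np.hstack([cv2.resize(T[160:290,250:350],(400,520)),cv2.resize(S[195:315,310:400],(390,520))]))
E
```

```text
clock: 18.65
tool_pos: [479.6, 12.5, 100.8]
tool_rot: [[1.0, -0.017, 0.002], [-0.017, -1.0, -0.0], [0.002, 0.0, -1.0]]
force: [0.5, 0.0, 0.5]
grip_width: 61.4
grip_force: 0.0
[479.61840254  12.53383817 100.7832757 ] [[ 9.999e-01 -1.710e-02  1.600e-03]
 [-1.710e-02 -9.999e-01 -4.000e-04]
 [ 1.600e-03  3.000e-04 -1.000e+00]] 61.43178156479841
```

View pics/g.png

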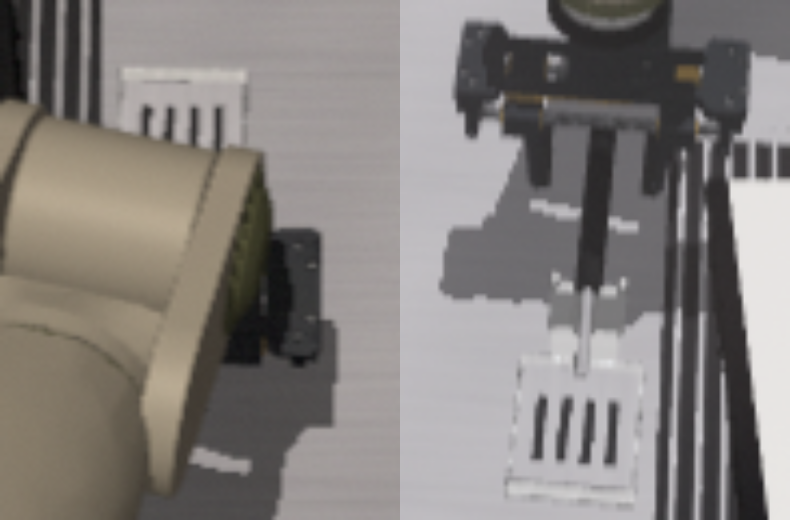

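Crop g: the fingers (crop 538 and 652) straddle the handle (597) evenly. I'll descend and grip.

```bash
python3 -m inch '-0.1 0 -2 0 0 0 0.7;0 0 -2 0 0 0 0.7;0 0 -1.3 0 0 0 0.7;0 0 -0.5 0 0 0 0.7;0 0 0 0 0 0 0' 60
python3 -m inch '0 0 0 0 0 0 0;0 0 0 0 0 0 0;0 0 0 0 0 0 0;0 0 0 0 0 0 0;0 0 0 0 0 0 0'
python3 -m inch '0 0 0 0 0 0 0;0 0 0 0 0 0 0;0 0 0 0 0 0 0;0 0 0 0 0 0 0;0 0 0 0 0 0 0'
python3 - <<'E'
from h import *
s=monitor.state();print(s['tool_pos'],s['tool_rot'].round(4),s['grip_width'])
E
```

```text
clock: 19.38
tool_pos: [478.3, 12.7, 41.8]
tool_rot: [[1.0, -0.019, 0.0], [-0.019, -1.0, -0.0], [0.0, 0.0, -1.0]]
force: [0.9, -0.1, -0.5]
grip_width: 53.8
grip_force: 0.0
clock: 20.0
tool_pos: [478.1, 12.8, 41.5]
tool_rot: [[1.0, -0.019, 0.0], [-0.019, -1.0, -0.0], [0.0, 0.0, -1.0]]
force: [-0.4, -0.1, 0.5]
grip_width: 17.3
grip_force: 60.0
clock: 20.62
tool_pos: [478.1, 12.8, 41.4]
tool_rot: [[1.0, -0.019, 0.0], [-0.019, -1.0, -0.0], [0.0, 0.0, -1.0]]
force: [-0.2, -0.5, 0.7]
grip_width: 16.8
grip_force: 60.0
[478.11609457  12.78991734  41.44284941] [[ 0.9998 -0.0186  0.    ]
 [-0.0186 -0.9998 -0.    ]
 [ 0.      0.     -1.    ]] 16.810856886406164
```

```bash
cat > sl.py <<'E'
from h import *
import sys
np.set_printoptions(precision=1,suppress=True)
def find(T,z=30):
    m=cv2.morphologyEx(cv2.inRange(hsv(T),(8,120,120),(24,255,255)),cv2.MORPH_CLOSE,np.ones((5,5)))
    out=[]
    for c in blobs(m,(150,150,245,300),100):
        (u,v),r=cv2.minEnclosingCircle(c); out.append((onz("top",cen(c),z)[:2],r))
    return out
if __name__=="__main__":
    T=cams.grab_frame("top"); cv2.imwrite(f"pics/t{sys.argv[1]}.png",T)
    f0,f1=np.array([367.7,334.4]),np.array([698.3,366.2]); ex=(f1-f0)/np.linalg.norm(f1-f0); d=np.array([-ex[1],ex[0]])
    print("yaw d",np.degrees(np.arctan2(d[1],d[0])))
    for c,r in find(T):
        g=(f0-c)@d; print("slice",c,round(r,1),"to fence",round(g,1),"start TCP(15 back)",c-d*(44+15+185),"end TCP",c+d*(g-185))
E
python3 - <<'E'
from h import *
np.set_printoptions(precision=1,suppress=True)
print(tri((472,322),(163,57)), tri((466,388),(190,97)))
print("pepper",onz("top",(373,295),80),"jar",onz("top",(399,128),95))
E
python3 sl.py 4
python3 -m inch '0 0 0.5 0 0 0 0;0 0 1.5 0 0 0 0;0 0 3 0 0 0 0;0 0 3 0 0 0 0;0 0 2 0 0 0 0'
```

```text
(array([868.3, 286.6, 248.9]), np.float64(0.7351498993260912)) (array([900.4, 306.7,  16. ]), np.float64(12.343494785318565))
pepper [ 354.  -181.1   80. ] jar [ 766.5 -254.    95. ]
yaw d 95.49430594452897
slice [540.4 266.9] 16.6 to fence 83.8 start TCP(15 back) [563.8  24. ] end TCP [550.1 166.1]
slice [437.1 222.7] 16.9 to fence 117.8 start TCP(15 back) [460.5 -20.1] end TCP [443.6 155.8]
slice [650.9 263.7] 16.1 to fence 97.5 start TCP(15 back) [674.2  20.8] end TCP [659.2 176.6]
clock: 21.3
tool_pos: [478.4, 12.8, 143.7]
tool_rot: [[1.0, -0.019, 0.002], [-0.019, -1.0, -0.0], [0.002, 0.0, -1.0]]
force: [-0.5, 0.2, -1.2]
grip_width: 17.3
grip_force: 60.0
```

```bash
python3 -m inch '-0.18 -0.33 0 0 0 9.66 0;-0.18 -0.33 0 0 0 9.66 0;-0.18 -0.33 0 0 0 9.66 0;-0.18 -0.33 0 0 0 9.66 0;-0.18 -0.33 0 0 0 9.66 0'
python3 -m inch '-0.18 -0.33 0 0 0 9.66 0;-0.18 -0.33 0 0 0 9.66 0;-0.18 -0.33 0 0 0 9.66 0;-0.18 -0.33 0 0 0 9.66 0;-0.18 -0.33 0 0 0 9.66 0'
python3 -m inch '0 0 -2 0 0 0 0;0 0 -3 0 0 0 0;0 0 -2 0 0 0 0;0 0 0 0 0 0 0;0 0 0 0 0 0 0'
python3 - <<'E'
from h import *
s=monitor.state();print(s['tool_pos'],s['tool_rot'].round(4),s['joints'].round(0))
T=cams.grab_frame("top");S=cams.grab_frame("scene");cv2.imwrite("pics/t5.png",T);cv2.imwrite("pics/s5.png",S)
cv2.imwrite("pics/h.png",np.hstack([cv2.resize(T[160:310,140:300],(400,500)),cv2.resize(S[205:335,340:500],(400,500))]))
E
```

```text
clock: 21.92
tool_pos: [469.1, -3.8, 142.4]
tool_rot: [[0.675, 0.738, 0.001], [0.738, -0.675, -0.0], [0.0, 0.001, -1.0]]
force: [-0.2, 0.1, -1.5]
grip_width: 16.8
grip_force: 60.0
clock: 22.55
tool_pos: [460.1, -20.4, 142.4]
tool_rot: [[-0.102, 0.995, 0.001], [0.995, 0.102, -0.0], [-0.001, 0.001, -1.0]]
force: [-0.4, 0.3, -2.1]
grip_width: 17.1
grip_force: 60.0
clock: 23.18
tool_pos: [460.7, -20.4, 72.6]
tool_rot: [[-0.097, 0.995, 0.002], [0.995, 0.097, -0.001], [-0.001, 0.002, -1.0]]
force: [0.4, -0.5, -0.8]
grip_width: 17.1
grip_force: 60.0
[460.70456538 -20.3792958   72.64222797] [[-9.650e-02  9.953e-01  1.800e-03]
 [ 9.953e-01  9.650e-02 -5.000e-04]
 [-7.000e-04  1.700e-03 -1.000e+00]] [-17.  22. 108.  -0.  50. -23.]
```

View pics/h.png

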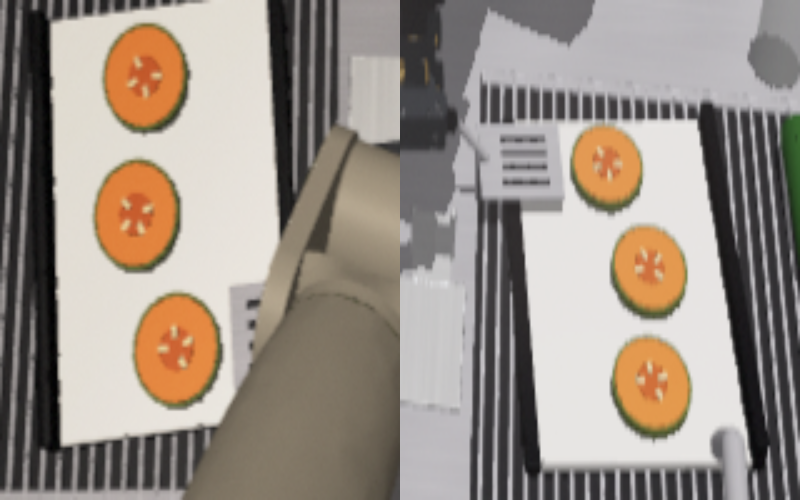

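Crop h: the blade is level just behind slice 1 and in line with it, ready to lower. I'll tip it 2° nose-down and creep to contact.

```bash
python3 -m inch '0 0 -0.6 -2 -0.2 0 0;0 0 -0.3 0 0 0 0;0 0 0 0 0 0 0;0 0 0 0 0 0 0'
python3 -m inch '0 0 -0.1 0 0 0 0;0 0 -0.1 0 0 0 0;0 0 0 0 0 0 0;0 0 0 0 0 0 0'
python3 -m inch '0 0 -0.1 0 0 0 0;0 0 0 0 0 0 0;0 0 0 0 0 0 0'
```

```text
clock: 23.78
tool_pos: [460.3, -20.3, 62.7]
tool_rot: [[-0.096, 0.995, 0.004], [0.995, 0.096, -0.035], [-0.035, 0.001, -0.999]]
force: [-0.9, 0.1, -1.5]
grip_width: 17.2
grip_force: 60.0
clock: 24.28
tool_pos: [460.1, -20.2, 60.5]
tool_rot: [[-0.096, 0.995, 0.004], [0.995, 0.096, -0.035], [-0.035, 0.0, -0.999]]
force: [0.2, -0.1, 0.4]
grip_width: 17.1
grip_force: 60.0
clock: 24.65
tool_pos: [460.1, -20.2, 59.4]
tool_rot: [[-0.096, 0.995, 0.003], [0.995, 0.096, -0.035], [-0.035, 0.0, -0.999]]
force: [1.3, -0.5, -0.2]
grip_width: 16.7
grip_force: 60.0
```

```bash
python3 -m inch '0 0 -0.1 0 0 0 0;0 0 0 0 0 0 0;0 0 0 0 0 0 0'
python3 -m inch '0 0 0 0 0 0 0'
python3 -m inch '0 0 -0.1 0 0 0 0;0 0 0 0 0 0 0;0 0 0 0 0 0 0'
python3 -m inch '0 0 0 0 0 0 0'
```

```text
clock: 25.02
tool_pos: [460.1, -20.2, 58.4]
tool_rot: [[-0.096, 0.995, 0.003], [0.995, 0.096, -0.035], [-0.035, 0.0, -0.999]]
force: [-0.7, -0.3, -0.2]
grip_width: 17.0
grip_force: 60.0
clock: 25.15
tool_pos: [460.1, -20.2, 58.4]
tool_rot: [[-0.096, 0.995, 0.003], [0.995, 0.096, -0.035], [-0.035, 0.0, -0.999]]
force: [0.3, -0.3, 0.9]
grip_width: 17.2
grip_force: 60.0
clock: 25.52
tool_pos: [460.1, -20.2, 57.4]
tool_rot: [[-0.096, 0.995, 0.003], [0.995, 0.096, -0.035], [-0.035, 0.0, -0.999]]
force: [-0.3, -0.7, 0.5]
grip_width: 16.6
grip_force: 60.0
clock: 25.65
tool_pos: [460.1, -20.2, 57.4]
tool_rot: [[-0.096, 0.995, 0.003], [0.995, 0.096, -0.035], [-0.035, 0.0, -0.999]]
force: [0.1, -0.4, 0.4]
grip_width: 17.1
grip_force: 60.0
```

```bash
python3 -m inch '-0.1 1 0 0 0 0 0;-0.14 1.5 0 0 0 0 0;-0.14 1.5 0 0 0 0 0;-0.14 1.5 0 0 0 0 0;-0.14 1.5 0 0 0 0 0'
python3 -m inch '-0.14 1.5 0 0 0 0 0;-0.14 1.5 0 0 0 0 0;-0.14 1.5 0 0 0 0 0;-0.14 1.5 0 0 0 0 0;0 0 0 0 0 0 0'
python3 - <<'E'
from h import *
S=cams.grab_frame("scene");T=cams.grab_frame("top");cv2.imwrite("pics/s6.png",S);cv2.imwrite("pics/t6.png",T)
cv2.imwrite("pics/i.png",np.hstack([cv2.resize(T[190:310,140:300],(400,300)),cv2.resize(S[205:325,370:500],(400,369))[:300]]))
E
```

```text
clock: 26.28
tool_pos: [453.4, 51.0, 57.4]
tool_rot: [[-0.097, 0.995, 0.004], [0.995, 0.097, -0.035], [-0.035, 0.0, -0.999]]
force: [0.0, -2.0, 0.6]
grip_width: 16.9
grip_force: 60.0
clock: 26.9
tool_pos: [447.7, 110.9, 57.3]
tool_rot: [[-0.098, 0.995, 0.003], [0.995, 0.098, -0.035], [-0.035, -0.0, -0.999]]
force: [0.4, 0.7, 0.8]
grip_width: 16.9
grip_force: 60.0
```

View pics/i.png

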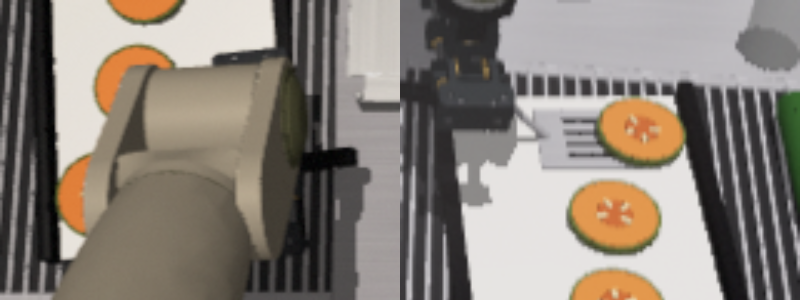

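Crop i: slice 1 is at the fence with the blade partly under it. I'll push on slowly.

```bash
python3 -m inch '-0.1 1 0 0 0 0 0;-0.1 1 0 0 0 0 0;-0.1 1 0 0 0 0 0;-0.05 0.5 0 0 0 0 0;0 0 0 0 0 0 0'
python3 -m inch '-0.03 0.3 0 0 0 0 0;-0.03 0.3 0 0 0 0 0;-0.02 0.2 0 0 0 0 0;0 0 0 0 0 0 0'
```

```text
clock: 27.62
tool_pos: [444.2, 145.3, 57.3]
tool_rot: [[-0.097, 0.995, 0.003], [0.995, 0.097, -0.035], [-0.035, -0.0, -0.999]]
force: [-0.3, 1.2, -0.3]
grip_width: 17.0
grip_force: 60.0
clock: 28.12
tool_pos: [443.6, 153.0, 57.4]
tool_rot: [[-0.096, 0.995, 0.003], [0.995, 0.097, -0.035], [-0.035, 0.0, -0.999]]
force: [0.6, 0.4, 0.2]
grip_width: 17.2
grip_force: 60.0
```

```bash
python3 -m inch '0 0 0.4 2 0.2 0 0;0 0 0.8 2 0.2 0 0;0 0 1 1 0.1 0 0;0.02 -0.2 1.5 0 0 0 0;0.05 -0.5 2 0 0 0 0'
python3 -m inch '0.1 -1 2.5 0 0 0 0;0.1 -1 2.5 0 0 0 0;0.1 -1 1.5 0 0 0 0;0 -0.5 0.3 0 0 0 0;0 0 0 0 0 0 0'
python3 - <<'E'
from h import *
S=cams.grab_frame("scene");T=cams.grab_frame("top");cv2.imwrite("pics/s7.png",S);cv2.imwrite("pics/t7.png",T)
cv2.imwrite("pics/j.png",np.hstack([cv2.resize(T[190:310,140:300],(400,300)),cv2.resize(S[185:305,340:500],(400,300))]))
E
```

```text
clock: 28.75
tool_pos: [444.1, 145.7, 115.3]
tool_rot: [[-0.097, 0.995, -0.006], [0.994, 0.097, 0.052], [0.052, -0.001, -0.999]]
force: [1.2, 0.3, -2.2]
grip_width: 17.2
grip_force: 60.0
clock: 29.38
tool_pos: [447.1, 110.7, 182.3]
tool_rot: [[-0.096, 0.995, -0.006], [0.994, 0.096, 0.052], [0.052, -0.0, -0.999]]
force: [-0.3, 0.4, -2.3]
grip_width: 17.1
grip_force: 60.0
```

View pics/j.png

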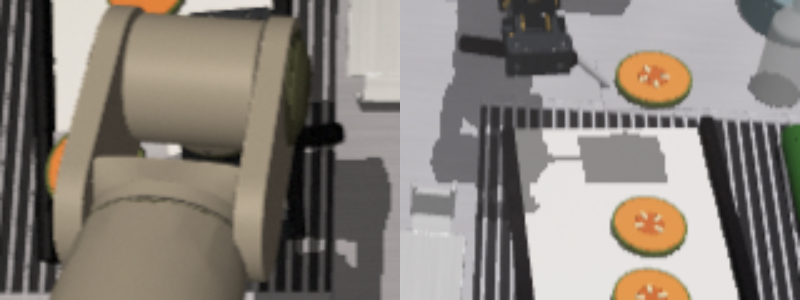

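Crop j: slice 1 lies on the raised blade, with the blade's shadow on the board beneath. I'll carry it level to the dish.

```bash
python3 -m inch '-0.2 -0.91 0 0 0 -3.26 0;-0.2 -0.91 0 0 0 -3.26 0;-0.4 -1.82 0 0 0 -6.52 0;-0.4 -1.82 0 0 0 -6.52 0;-0.4 -1.82 0 0 0 -6.52 0'
python3 -m inch '-0.4 -1.82 0 0 0 -6.52 0;-0.4 -1.82 0 0 0 -6.52 0;-0.4 -1.82 0 0 0 -6.52 0;-0.4 -1.82 0 0 0 -6.52 0;-0.4 -1.82 0 0 0 -6.52 0'
python3 -m inch '-0.4 -1.82 0 0 0 -6.52 0;-0.4 -1.82 0 0 0 -6.52 0;-0.4 -1.82 0 0 0 -6.52 0;-0.4 -1.82 0 0 0 -6.52 0;-0.4 -1.82 0 0 0 -6.52 0'
python3 -m inch '-0.4 -1.82 0 0 0 -6.52 0;-0.4 -1.82 0 0 0 -6.52 0;-0.4 -1.82 0 0 0 -6.52 0;-0.4 -1.82 0 0 0 -6.52 0;-0.4 -1.82 0 0 0 -6.52 0'
python3 -m inch '-0.2 -0.91 0 0 0 -3.26 0;-0.2 -0.91 0 0 0 -3.26 0;0 0 0 0 0 0 0;0 0 0 0 0 0 0'
cat > chk.py <<'E'
from h import *
import sys
np.set_printoptions(precision=1,suppress=True)
k=sys.argv[1]; z=float(sys.argv[2]) if len(sys.argv)>2 else 160
s=monitor.state(); print(s['tool_pos'],s['tool_rot'].round(3).tolist(),s['joints'].round(0))
S=cams.grab_frame("scene");T=cams.grab_frame("top");cv2.imwrite(f"pics/s{k}.png",S);cv2.imwrite(f"pics/t{k}.png",T)
R=s['tool_rot'];tip=s['tool_pos']+R@np.array([185,0,37.4]); print("tip",tip)
for n,im,roi in(("scene",S,(150,150,380,320)),("top",T,(300,130,510,300))):
    m=cv2.morphologyEx(cv2.inRange(hsv(im),(8,120,120),(24,255,255)),cv2.MORPH_CLOSE,np.ones((5,5)))
    for c in blobs(m,roi,60): print(n,cen(c),cv2.contourArea(c),cv2.minEnclosingCircle(c)[1],onz(n,cen(c),z))
    m=cv2.inRange(hsv(im),(88,25,40),(108,255,255))
    for c in blobs(m,roi,300): print(n,"dish",cv2.boundingRect(c))
E
python3 chk.py 8 155
```

```text
clock: 30.1
tool_pos: [430.9, 37.0, 182.3]
tool_rot: [[0.356, 0.934, 0.018], [0.933, -0.357, 0.049], [0.052, -0.0, -0.999]]
force: [0.3, -0.5, -2.0]
grip_width: 17.0
grip_force: 60.0
clock: 30.72
tool_pos: [410.7, -53.9, 182.3]
tool_rot: [[0.803, 0.595, 0.042], [0.594, -0.804, 0.032], [0.052, -0.001, -0.999]]
force: [-0.6, 0.5, -2.8]
grip_width: 17.1
grip_force: 60.0
clock: 31.35
tool_pos: [390.6, -144.8, 182.3]
tool_rot: [[0.996, 0.068, 0.052], [0.068, -0.998, 0.004], [0.052, -0.001, -0.999]]
force: [0.0, 0.3, -2.1]
grip_width: 17.3
grip_force: 60.0
clock: 31.98
tool_pos: [370.6, -235.7, 182.2]
tool_rot: [[0.876, -0.48, 0.046], [-0.48, -0.877, -0.024], [0.052, -0.001, -0.999]]
force: [0.6, 0.1, -2.0]
grip_width: 17.3
grip_force: 60.0
clock: 32.48
tool_pos: [367.1, -253.0, 182.3]
tool_rot: [[0.819, -0.572, 0.043], [-0.571, -0.821, -0.029], [0.052, -0.0, -0.999]]
force: [0.5, -0.6, -1.7]
grip_width: 17.0
grip_force: 60.0
[ 367.1 -253.   182.3] [[0.819, -0.572, 0.043], [-0.571, -0.821, -0.029], [0.052, -0.0, -0.999]] [-50.  10. 105.   1.  62.  74.]
tip [ 520.3 -359.7  154.6]
scene [164.1 308.8] 531.5 16.024799346923828 [ 827.5 -446.6  155. ]
scene [233.3 215.4] 416.5 14.31792163848877 [ 480.8 -342.7  155. ]
scene dish (187, 222, 59, 51)
top [447.5 231. ] 902.5 18.989456176757812 [ 490.8 -344.   155. ]
top [485.5 135.8] 352.5 20.61562728881836 [ 716.9 -444.2  155. ]
top dish (420, 178, 74, 70)
```

```bash
python3 -m inch '0.23 -0.16 0.03 2.3 3.28 0 0;0.23 -0.16 0.03 2.3 3.28 0 0;0.22 -0.15 0.78 1.43 2.05 0 0;0.22 -0.15 0.78 1.43 2.05 0 0;0 0 0 0 0 0 0'
python3 -m inch '0.27 -0.19 0.75 1.43 2.05 0 0;0.27 -0.19 0.75 1.43 2.05 0 0;0.32 -0.23 0.72 1.43 2.05 0 0;0 0 0 0 0 0 0;0 0 0 0 0 0 0'
python3 chk.py 9 130
```

```text
clock: 33.2
tool_pos: [376.8, -259.5, 198.7]
tool_rot: [[0.809, -0.571, -0.141], [-0.563, -0.821, 0.099], [-0.172, -0.001, -0.985]]
force: [-0.3, 0.4, -1.9]
grip_width: 17.3
grip_force: 60.0
clock: 33.83
tool_pos: [384.6, -265.2, 220.4]
tool_rot: [[0.783, -0.572, -0.246], [-0.545, -0.82, 0.172], [-0.3, -0.001, -0.954]]
force: [-0.6, 0.3, -1.5]
grip_width: 17.3
grip_force: 60.0
[ 384.6 -265.2  220.4] [[0.783, -0.572, -0.246], [-0.545, -0.82, 0.172], [-0.3, -0.001, -0.954]] [-47.  21.  86.  -4.  90.  78.]
tip [ 520.3 -359.6  129.2]
scene [164.1 308.8] 533.0 16.10260772705078 [ 809.4 -456.8  130. ]
scene [232.  219.8] 481.5 14.010852813720703 [ 473.9 -350.8  130. ]
scene dish (187, 222, 59, 51)
top [484.6 135.9] 339.0 20.61562728881836 [ 728.  -451.3  130. ]
```

```bash
python3 -m inch '0.32 -0.23 0.72 1.43 2.05 0 0;0.38 -0.26 0.69 1.43 2.05 0 0;0 0 0 0 0 0 0;0 0 0 0 0 0 0;0 0 0 0 0 0 0'
python3 chk.py 10 130
```

```text
clock: 34.55
tool_pos: [391.7, -270.2, 234.9]
tool_rot: [[0.758, -0.572, -0.313], [-0.528, -0.82, 0.219], [-0.382, -0.001, -0.924]]
force: [0.4, -0.8, -1.5]
grip_width: 16.8
grip_force: 60.0
[ 391.7 -270.2  234.9] [[0.758, -0.572, -0.313], [-0.528, -0.82, 0.219], [-0.382, -0.001, -0.924]] [-46.  25.  80.  -4.  98.  79.]
tip [ 520.3 -359.7  129.6]
scene [163.9 308.7] 537.0 16.024799346923828 [ 809.3 -457.2  130. ]
scene [218.5 238.9] 474.0 14.31792163848877 [ 554.3 -373.1  130. ]
scene dish (187, 223, 59, 50)
top [482.4 136. ] 288.5 14.367551803588867 [ 727.8 -446.1  130. ]
```

```bash
python3 -m inch '0 0 0 0 0 0 0;0 0 0 0 0 0 0;0 0 0 0 0 0 0'
python3 chk.py 11 86
python3 - <<'E'
from h import *
print(proj("scene",(547,-380,92)),proj("top",(547,-380,92)))
S=cv2.imread("pics/s11.png");T=cv2.imread("pics/t11.png")
cv2.imwrite("pics/k.png",np.hstack([cv2.resize(T[150:290,380:500],(400,467)),cv2.resize(S[195:300,165:275],(400,467),interpolation=cv2.INTER_CUBIC)]))
E
```

```text
clock: 35.02
tool_pos: [391.9, -270.4, 234.9]
tool_rot: [[0.758, -0.572, -0.313], [-0.528, -0.82, 0.219], [-0.383, -0.001, -0.924]]
force: [-0.5, 0.3, -1.0]
grip_width: 17.0
grip_force: 60.0
[ 391.9 -270.4  234.9] [[0.758, -0.572, -0.313], [-0.528, -0.82, 0.219], [-0.383, -0.001, -0.924]] [-46.  25.  80.  -4.  98.  79.]
tip [ 520.4 -359.9  129.6]
scene [164.1 308.8] 532.0 16.048696517944336 [ 777.6 -474.8   86. ]
scene [218.5 239.1] 472.0 14.257793426513672 [ 513.8 -387.9   86. ]
scene dish (187, 223, 59, 50)
top [482.8 135.1] 248.0 13.58317756652832 [ 749.6 -463.3   86. ]
[218.43128346 246.1000129 ] [454.60173548 213.55271063]
```

View pics/k.png

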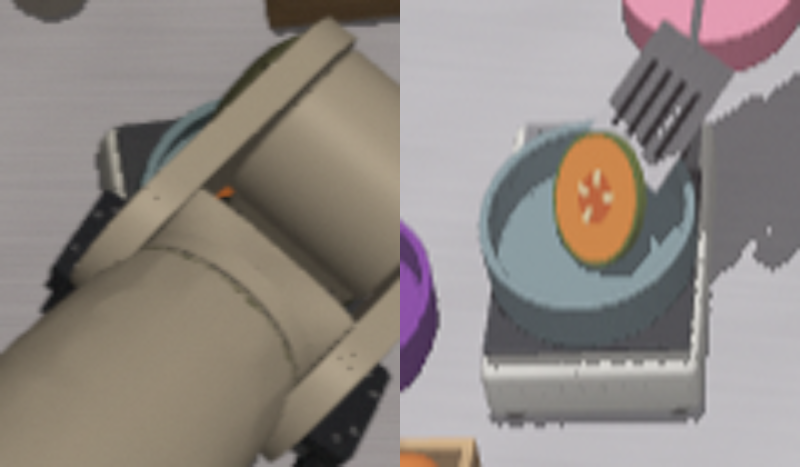

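Crop k: the slice leans in the dish, its lower edge on the floor and upper edge on the blade tip. I'll draw the blade back so it drops flat.

```bash
python3 -m inch '-1.6 1.15 0 0 0 0 0;-2.4 1.7 0.5 0 0 0 0;-2.4 1.7 1 0 0 0 0;-1.6 1.1 1 0 0 0 0;0 0 0 0 0 0 0'
python3 chk.py 12 92
```

```text
clock: 35.75
tool_pos: [311.8, -213.8, 260.6]
tool_rot: [[0.759, -0.572, -0.312], [-0.529, -0.82, 0.218], [-0.381, -0.0, -0.925]]
force: [0.0, 0.6, -1.9]
grip_width: 17.1
grip_force: 60.0
[ 311.8 -213.8  260.6] [[0.759, -0.572, -0.312], [-0.529, -0.82, 0.218], [-0.381, -0.0, -0.925]] [-49.  11.  94.  -5.  97.  77.]
tip [ 440.4 -303.5  155.6]
scene [164.1 308.8] 531.5 16.024799346923828 [ 782.  -472.4   92. ]
scene [225.  241.9] 429.0 14.14223575592041 [ 528.5 -364.8   92. ]
scene dish (187, 223, 59, 50)
top [481.9 135.9] 303.5 14.515416145324707 [ 745.  -458.7   92. ]
top dish (420, 178, 74, 57)
```

```bash
python3 -m inch '0 0 0 -4 -5.6 0 0;0 0 0 -4 -5.6 0 0;0 0 0 -3.7 -5.5 0 0;1.94 1.83 0 0 0 10.03 0;1.94 1.83 0 0 0 10.03 0'
python3 -m inch '1.94 1.83 0 0 0 10.03 0;1.94 1.83 0 0 0 10.03 0;1.94 1.83 0 0 0 10.03 0;1.94 1.83 0 0 0 10.03 0;1.94 1.83 0 0 0 10.03 0'
python3 sl.py 13
```

```text
clock: 36.48
tool_pos: [351.4, -177.2, 259.7]
tool_rot: [[0.967, -0.251, -0.036], [-0.251, -0.968, 0.009], [-0.037, -0.0, -0.999]]
force: [0.3, 0.0, -1.2]
grip_width: 16.9
grip_force: 60.0
clock: 37.1
tool_pos: [448.9, -85.2, 259.2]
tool_rot: [[0.812, 0.583, -0.031], [0.583, -0.813, -0.021], [-0.037, -0.001, -0.999]]
force: [-0.8, -0.8, -1.0]
grip_width: 16.8
grip_force: 60.0
yaw d 95.49430594452897
slice [540.4 266.9] 16.6 to fence 83.7 start TCP(15 back) [563.8  24.1] end TCP [550.1 166.1]
slice [650.9 263.6] 16.1 to fence 97.5 start TCP(15 back) [674.2  20.8] end TCP [659.2 176.6]
```

```bash
python3 -m inch '1.94 1.83 0 0 0 10.03 0;1.94 1.83 0 0 0 10.03 0;1.94 1.83 0 0 0 10.03 0;1.94 1.83 0 0 0 10.03 0;1.94 1.83 -2 0 0 10.03 0'
python3 -m inch '1.94 1.83 -4 0 0 10.03 0;0 0 -5 0 0 0 0;0 0 -4 0 0 0 0;0 0 -2 0 0 0 0;0 0 0 0 0 0 0'
python3 -m inch '0 0 0 0 0 0 0;0 0 0 0 0 0 0'
```

```text
clock: 37.78
tool_pos: [546.3, 6.0, 240.0]
tool_rot: [[0.074, 0.997, -0.001], [0.997, -0.074, -0.037], [-0.037, 0.002, -0.999]]
force: [-0.0, 0.5, -1.8]
grip_width: 17.0
grip_force: 60.0
clock: 38.4
tool_pos: [563.6, 23.9, 88.0]
tool_rot: [[-0.095, 0.995, -0.0], [0.995, 0.095, -0.036], [-0.036, -0.004, -0.999]]
force: [-0.3, -1.2, -1.0]
grip_width: 17.2
grip_force: 60.0
clock: 38.65
tool_pos: [564.7, 23.9, 90.9]
tool_rot: [[-0.096, 0.995, 0.005], [0.995, 0.096, -0.037], [-0.037, 0.002, -0.999]]
force: [-0.5, 0.1, -1.6]
grip_width: 16.8
grip_force: 60.0
```

```bash
python3 -m inch '-0.1 0 -1.5 0 0 0 0;0 0 -1.2 0 0 0 0;0 0 -0.3 0 0 0 0;0 0 0 0 0 0 0;0 0 0 0 0 0 0'
python3 -m inch '0 0 -0.2 0 0 0 0;0 0 -0.1 0 0 0 0;0 0 0 0 0 0 0;0 0 0 0 0 0 0'
python3 -m inch '0 0 -0.1 0 0 0 0;0 0 0 0 0 0 0'
python3 -m inch '0 0 0 0 0 0 0'
```

```text
clock: 39.28
tool_pos: [563.3, 24.0, 60.2]
tool_rot: [[-0.096, 0.995, 0.004], [0.995, 0.096, -0.037], [-0.037, 0.001, -0.999]]
force: [0.5, 0.3, 0.1]
grip_width: 16.8
grip_force: 60.0
clock: 39.78
tool_pos: [563.2, 24.0, 57.0]
tool_rot: [[-0.096, 0.995, 0.004], [0.995, 0.096, -0.037], [-0.037, 0.0, -0.999]]
force: [-0.5, -0.9, 1.2]
grip_width: 17.0
grip_force: 60.0
clock: 40.02
tool_pos: [563.1, 23.9, 55.9]
tool_rot: [[-0.096, 0.995, 0.004], [0.995, 0.096, -0.036], [-0.037, 0.0, -0.999]]
force: [0.3, -0.8, 0.6]
grip_width: 16.9
grip_force: 60.0
clock: 40.15
tool_pos: [563.1, 24.0, 55.9]
tool_rot: [[-0.096, 0.995, 0.004], [0.995, 0.096, -0.036], [-0.037, 0.0, -0.999]]
force: [0.5, -1.0, 0.9]
grip_width: 17.3
grip_force: 60.0
```

```bash
python3 -m inch '-0.1 1 0 0 0 0 0;-0.14 1.5 0 0 0 0 0;-0.14 1.5 0 0 0 0 0;-0.14 1.5 0 0 0 0 0;-0.14 1.5 0 0 0 0 0'
python3 -m inch '-0.14 1.5 0 0 0 0 0;-0.14 1.5 0 0 0 0 0;-0.1 1 0 0 0 0 0;-0.1 1 0 0 0 0 0;-0.1 1 0 0 0 0 0'
python3 -m inch '-0.04 0.4 0 0 0 0 0;-0.03 0.3 0 0 0 0 0;-0.02 0.2 0 0 0 0 0;0 0 0 0 0 0 0'
python3 -m inch '0 0 0.4 2 0.2 0 0;0 0 0.8 2 0.2 0 0;0 0 1 1 0.1 0 0;0.02 -0.2 1.5 0 0 0 0;0.05 -0.5 2 0 0 0 0'
python3 -m inch '0.1 -1 2.5 0 0 0 0;0.1 -1 2.5 0 0 0 0;0.1 -1 1.5 0 0 0 0;0 -0.5 0.3 0 0 0 0;0 0 0 0 0 0 0'
cat > onb.py <<'E'
from h import *
import sys
np.set_printoptions(precision=1,suppress=True)
S=cams.grab_frame("scene");T=cams.grab_frame("top");cv2.imwrite(f"pics/s{sys.argv[1]}.png",S);cv2.imwrite(f"pics/t{sys.argv[1]}.png",T)
s=monitor.state();R=s['tool_rot'];tip=s['tool_pos']+R@np.array([185,0,37.4]); d=R[:2,0]/np.linalg.norm(R[:2,0]); zt=tip[2]+14
print("tip",tip,"d",d)
m=cv2.morphologyEx(cv2.inRange(hsv(S),(8,120,120),(24,255,255)),cv2.MORPH_CLOSE,np.ones((5,5)))
for c in blobs(m,(190,120,520,330),60):
    p=onz("scene",cen(c),zt); v=(p-tip)[:2]; print("px",cen(c),cv2.contourArea(c),"if on blade:",p[:2],"behind tip",-(v@d).round(1),"lateral",(v[1]*d[0]-v[0]*d[1]).round(1),"if board:",onz("scene",cen(c),30)[:2])
E
python3 onb.py 14
```

```text
clock: 40.78
tool_pos: [556.4, 95.2, 56.0]
tool_rot: [[-0.096, 0.995, 0.004], [0.995, 0.096, -0.037], [-0.037, 0.0, -0.999]]
force: [0.2, -1.5, 1.7]
grip_width: 17.0
grip_force: 60.0
clock: 41.4
tool_pos: [550.7, 154.5, 55.9]
tool_rot: [[-0.095, 0.995, 0.004], [0.995, 0.095, -0.037], [-0.037, 0.0, -0.999]]
force: [0.2, -1.6, 1.9]
grip_width: 16.8
grip_force: 60.0
clock: 41.9
tool_pos: [549.8, 163.2, 55.9]
tool_rot: [[-0.096, 0.995, 0.004], [0.995, 0.096, -0.036], [-0.036, 0.0, -0.999]]
force: [1.9, 0.3, 1.3]
grip_width: 17.2
grip_force: 60.0
clock: 42.52
tool_pos: [550.3, 155.9, 113.7]
tool_rot: [[-0.096, 0.995, -0.006], [0.994, 0.096, 0.05], [0.05, -0.001, -0.999]]
force: [-0.2, 0.8, -1.9]
grip_width: 16.3
grip_force: 60.0
clock: 43.15
tool_pos: [553.2, 120.8, 180.4]
tool_rot: [[-0.095, 0.995, -0.006], [0.994, 0.095, 0.051], [0.051, -0.001, -0.999]]
force: [0.5, -0.4, -1.2]
grip_width: 17.0
grip_force: 60.0
tip [535.2 307.  152.1] d [-0.1  1. ]
px [440.5 304.3] 520.5 if on blade: [759.5 234.4] behind tip 93.7 lateral -216.4 if board: [651.9 260.6]
px [446.9 243. ] 494.0 if on blade: [545.6 263.1] behind tip 44.7 lateral -6.2 if board: [412.1 292.8]
px [225.  241.9] 429.0 if on blade: [ 597.8 -341.1] behind tip 651.1 lateral -0.3 if board: [ 470.6 -384.5]
```

Slice 2 is on the blade by the numbers (45 mm behind the tip, force up). I'll carry it over.

```bash
python3 -m inch '-0.44 -0.95 0 0 0 -3.26 0;-0.44 -0.95 0 0 0 -3.26 0;-0.88 -1.91 0 0 0 -6.52 0;-0.88 -1.91 0 0 0 -6.52 0;-0.88 -1.91 0 0 0 -6.52 0'
python3 -m inch '-0.88 -1.91 0 0 0 -6.52 0;-0.88 -1.91 0 0 0 -6.52 0;-0.88 -1.91 0 0 0 -6.52 0;-0.88 -1.91 0 0 0 -6.52 0;-0.88 -1.91 0 0 0 -6.52 0' | tail -3
python3 -m inch '-0.88 -1.91 0 0 0 -6.52 0;-0.88 -1.91 0 0 0 -6.52 0;-0.88 -1.91 0 0 0 -6.52 0;-0.88 -1.91 0 0 0 -6.52 0;-0.88 -1.91 0 0 0 -6.52 0' | tail -3
python3 -m inch '-0.88 -1.91 0 0 0 -6.52 0;-0.88 -1.91 0 0 0 -6.52 0;-0.88 -1.91 0 0 0 -6.52 0;-0.88 -1.91 0 0 0 -6.52 0;-0.88 -1.91 0 0 0 -6.52 0' | tail -3
python3 -m inch '-0.44 -0.95 0 0 0 -3.26 0;-0.44 -0.95 0 0 0 -3.26 0;0 0 0 0 0 0 0;0 0 0 0 0 0 0'
python3 onb.py 15
```

```text
clock: 43.88
tool_pos: [517.7, 44.5, 180.2]
tool_rot: [[0.354, 0.935, 0.016], [0.934, -0.355, 0.048], [0.051, -0.002, -0.999]]
force: [1.0, 0.2, -3.0]
grip_width: 17.1
grip_force: 60.0
force: [-0.0, 0.4, -1.8]
grip_width: 17.4
grip_force: 60.0
force: [-0.3, 0.4, -1.6]
grip_width: 17.2
grip_force: 60.0
force: [0.5, 0.2, -1.7]
grip_width: 16.8
grip_force: 60.0
clock: 46.25
tool_pos: [377.6, -260.4, 180.9]
tool_rot: [[0.82, -0.571, 0.042], [-0.57, -0.821, -0.029], [0.051, -0.0, -0.999]]
force: [0.3, -0.5, -1.8]
grip_width: 17.1
grip_force: 60.0
tip [ 530.9 -367.   153. ] d [ 0.8 -0.6]
px [227.  229.8] 821.5 if on blade: [ 552.3 -344.8] behind tip -4.9 lateral 30.5 if board: [ 418.7 -389. ]
px [440.4 304.4] 520.0 if on blade: [760.2 234.2] behind tip 155.2 lateral 624.5 if board: [651.9 260.6]
```

```bash
python3 -m inch '0.23 -0.16 0.03 2.3 3.28 0 0;0.23 -0.16 0.03 2.3 3.28 0 0;0.22 -0.15 0.78 1.43 2.05 0 0;0.22 -0.15 0.78 1.43 2.05 0 0;0 0 0 0 0 0 0' | tail -3
python3 -m inch '0.27 -0.19 0.75 1.43 2.05 0 0;0.27 -0.19 0.75 1.43 2.05 0 0;0.32 -0.23 0.72 1.43 2.05 0 0;0.32 -0.23 0.72 1.43 2.05 0 0;0.38 -0.26 0.69 1.43 2.05 0 0'|tail -3
python3 -m inch '0 0 0 0 0 0 0;0 0 0 0 0 0 0;0 0 0 0 0 0 0;0 0 0 0 0 0 0'
python3 onb.py 16
python3 -m inch '0 0 0 0 0 0 0;0 0 0 0 0 0 0' | tail -3
python3 onb.py 17
```

```text
force: [-0.2, 0.4, -2.2]
grip_width: 16.9
grip_force: 60.0
force: [0.3, -0.0, -1.6]
grip_width: 16.9
grip_force: 60.0
clock: 48.1
tool_pos: [402.0, -277.9, 233.5]
tool_rot: [[0.757, -0.572, -0.314], [-0.528, -0.82, 0.22], [-0.384, -0.0, -0.924]]
force: [-0.2, 0.1, -0.9]
grip_width: 16.7
grip_force: 60.0
tip [ 530.4 -367.5  128. ] d [ 0.8 -0.6]
px [216.9 243.8] 644.5 if on blade: [ 584.5 -369.6] behind tip -45.6 lateral 29.3 if board: [ 480.8 -407.3]
px [440.5 304.3] 520.5 if on blade: [740.4 239. ] behind tip 174.8 lateral 617.6 if board: [651.9 260.6]
force: [-0.6, 0.6, -1.2]
grip_width: 16.9
grip_force: 60.0
tip [ 530.4 -367.5  127.9] d [ 0.8 -0.6]
px [216.8 243.9] 643.0 if on blade: [ 585.  -369.8] behind tip -46.1 lateral 29.3 if board: [ 481.5 -407.5]
px [440.5 304.3] 520.5 if on blade: [740.3 239.1] behind tip 174.9 lateral 617.6 if board: [651.9 260.6]
```

Stationary and leaning like the first one. I'll withdraw, go back to level, and check.

```bash
python3 -m inch '-1.6 1.15 0 0 0 0 0;-2.4 1.7 0.5 0 0 0 0;-2.4 1.7 1 0 0 0 0;-1.6 1.1 1 0 0 0 0;0 0 0 0 0 0 0'
python3 -m inch '0 0 0 -4 -5.6 0 0;0 0 0 -4 -5.6 0 0;0 0 0 -3.7 -5.5 0 0;1.94 1.83 0 0 0 10.03 0;1.94 1.83 0 0 0 10.03 0' | tail -3
python3 -m inch '1.94 1.83 0 0 0 10.03 0;1.94 1.83 0 0 0 10.03 0;1.94 1.83 0 0 0 10.03 0;1.94 1.83 0 0 0 10.03 0;1.94 1.83 0 0 0 10.03 0'
python3 sl.py 18
cat > din.py <<'E'
from h import *
import sys
np.set_printoptions(precision=1,suppress=True)
S=cams.grab_frame("scene");T=cams.grab_frame("top");cv2.imwrite(f"pics/s{sys.argv[1]}.png",S);cv2.imwrite(f"pics/t{sys.argv[1]}.png",T)
for n,im,roi,k in(("scene",S,(180,200,260,300),4),("top",T,(400,150,510,260),4)):
    h=hsv(im); m=cv2.morphologyEx(cv2.inRange(h,(8,120,120),(24,255,255)),cv2.MORPH_CLOSE,np.ones((3,3)))
    for c in blobs(m,roi,30): print(n,"orange",cen(c),cv2.contourArea(c),cv2.boundingRect(c))
    for c in blobs(cv2.inRange(h,(88,25,40),(108,255,255)),roi,200): e=cv2.fitEllipse(cv2.convexHull(c)); print(n,"dish",cv2.boundingRect(c),e[0],onz(n,e[0],110))
E
python3 din.py 19
```

```text
clock: 49.18
tool_pos: [322.0, -221.4, 259.2]
tool_rot: [[0.758, -0.573, -0.313], [-0.529, -0.82, 0.219], [-0.382, -0.0, -0.924]]
force: [-0.1, 0.7, -1.5]
grip_width: 17.2
grip_force: 60.0
force: [-0.3, 0.1, -1.5]
grip_width: 16.8
grip_force: 60.0
clock: 50.42
tool_pos: [459.1, -92.9, 257.9]
tool_rot: [[0.812, 0.582, -0.032], [0.582, -0.813, -0.022], [-0.039, -0.0, -0.999]]
force: [-0.4, -1.3, -1.5]
grip_width: 17.1
grip_force: 60.0
yaw d 95.49430594452897
slice [650.9 263.6] 16.1 to fence 97.5 start TCP(15 back) [674.2  20.8] end TCP [659.2 176.6]
scene orange [220.7 243. ] 580.5 (203, 232, 37, 23)
scene dish (187, 223, 59, 50) (216.7675018310547, 246.8777313232422) [ 567.  -378.1  110. ]
top orange [452.3 218.9] 1293.0 (431, 197, 43, 44)
top dish (420, 179, 73, 70) (456.11639404296875, 213.49295043945312) [ 542.5 -378.4  110. ]
```

```bash
python3 -m inch '3.59 1.9 0 0 0 9.98 0;3.59 1.9 0 0 0 9.98 0;3.59 1.9 0 0 0 9.98 0;3.59 1.9 0 0 0 9.98 0;3.59 1.9 -2 0 0 9.98 0' |tail -3
python3 -m inch '3.59 1.9 -4 0 0 9.98 0;0 0 -5 0 0 0 0;0 0 -4 0 0 0 0;0 0 -2 0 0 0 0;0 0 0 0 0 0 0'|tail -3
python3 -m inch '0 0 0 0 0 0 0;0 0 0 0 0 0 0'
```

```text
force: [-0.5, -1.2, -0.7]
grip_width: 17.0
grip_force: 60.0
force: [-0.3, -1.0, -2.1]
grip_width: 17.4
grip_force: 60.0
clock: 52.08
tool_pos: [673.8, 20.3, 89.7]
tool_rot: [[-0.089, 0.996, 0.006], [0.995, 0.089, -0.038], [-0.039, 0.002, -0.999]]
force: [-0.4, 0.5, -1.2]
grip_width: 16.9
grip_force: 60.0
```

```bash
python3 -m inch '0 0 -1.5 0 0 0.4 0;0 0 -1.2 0 0 0 0;0 0 -0.3 0 0 0 0;0 0 0 0 0 0 0;0 0 0 0 0 0 0'
python3 -m inch '0 0 -0.2 0 0 0 0;0 0 -0.1 0 0 0 0;0 0 0 0 0 0 0;0 0 0 0 0 0 0'
python3 -m inch '0 0 0 0 0 0 0'
```

```text
clock: 52.7
tool_pos: [673.5, 20.7, 58.8]
tool_rot: [[-0.097, 0.995, 0.004], [0.995, 0.097, -0.038], [-0.038, 0.001, -0.999]]
force: [0.3, 0.1, 0.5]
grip_width: 17.0
grip_force: 60.0
clock: 53.2
tool_pos: [673.5, 20.4, 55.8]
tool_rot: [[-0.097, 0.995, 0.005], [0.995, 0.097, -0.038], [-0.039, 0.001, -0.999]]
force: [-1.1, -2.0, 3.7]
grip_width: 17.0
grip_force: 60.0
clock: 53.32
tool_pos: [673.5, 20.4, 55.7]
tool_rot: [[-0.097, 0.995, 0.004], [0.995, 0.097, -0.038], [-0.039, 0.001, -0.999]]
force: [-0.3, -1.6, 3.9]
grip_width: 17.2
grip_force: 60.0
```

```bash
python3 -m inch '-0.1 1 0.08 0 0 0 0;-0.14 1.5 0 0 0 0 0;-0.14 1.5 0 0 0 0 0;-0.14 1.5 0 0 0 0 0;-0.14 1.5 0 0 0 0 0'
python3 -m inch '-0.14 1.5 0 0 0 0 0;-0.14 1.5 0 0 0 0 0;-0.14 1.5 0 0 0 0 0;-0.1 1 0 0 0 0 0;-0.1 1 0 0 0 0 0'
python3 -m inch '-0.09 0.9 0 0 0 0 0;-0.04 0.4 0 0 0 0 0;-0.03 0.3 0 0 0 0 0;-0.02 0.2 0 0 0 0 0;0 0 0 0 0 0 0'
python3 -m inch '0 0 0.4 2 0.2 0 0;0 0 0.8 2 0.2 0 0;0 0 1 1 0.1 0 0;0.02 -0.2 1.5 0 0 0 0;0.05 -0.5 2 0 0 0 0'
python3 -m inch '0.1 -1 2.5 0 0 0 0;0.1 -1 2.5 0 0 0 0;0.1 -1 1.5 0 0 0 0;0 -0.5 0.3 0 0 0 0;0 0 0 0 0 0 0'
python3 onb.py 20
```

```text
clock: 53.95
tool_pos: [666.5, 91.9, 56.1]
tool_rot: [[-0.097, 0.995, 0.004], [0.995, 0.097, -0.038], [-0.038, -0.0, -0.999]]
force: [-0.3, -1.4, 1.9]
grip_width: 17.1
grip_force: 60.0
clock: 54.58
tool_pos: [660.5, 156.1, 56.2]
tool_rot: [[-0.097, 0.995, 0.004], [0.995, 0.097, -0.038], [-0.038, 0.0, -0.999]]
force: [0.7, -1.1, 1.1]
grip_width: 17.1
grip_force: 60.0
clock: 55.2
tool_pos: [658.7, 173.7, 56.2]
tool_rot: [[-0.097, 0.995, 0.004], [0.995, 0.097, -0.038], [-0.038, 0.0, -0.999]]
force: [1.2, -0.3, 0.6]
grip_width: 16.9
grip_force: 60.0
clock: 55.82
tool_pos: [659.2, 166.6, 114.2]
tool_rot: [[-0.097, 0.995, -0.005], [0.994, 0.097, 0.049], [0.049, -0.001, -0.999]]
force: [-0.2, 0.7, -1.8]
grip_width: 16.9
grip_force: 60.0
clock: 56.45
tool_pos: [662.2, 131.3, 180.6]
tool_rot: [[-0.096, 0.995, -0.006], [0.994, 0.096, 0.049], [0.049, -0.001, -0.999]]
force: [0.3, 1.1, -2.2]
grip_width: 16.8
grip_force: 60.0
tip [643.9 317.5 152. ] d [-0.1  1. ]
px [220.8 243.1] 590.5 if on blade: [ 603.2 -351.6] behind tip 662.1 lateral 105.3 if board: [ 476.8 -396.3]
px [453.9 273.3] 564.0 if on blade: [653.8 274.7] behind tip 43.6 lateral -5.7 if board: [533.6 305.8]
```

```bash
python3 -m inch '-0.69 -1 0 0 0 -3.26 0;-0.69 -1 0 0 0 -3.26 0;-1.37 -2 0 0 0 -6.52 0;-1.37 -2 0 0 0 -6.52 0;-1.37 -2 0 0 0 -6.52 0' | tail -3
python3 -m inch '-1.37 -2 0 0 0 -6.52 0;-1.37 -2 0 0 0 -6.52 0;-1.37 -2 0 0 0 -6.52 0;-1.37 -2 0 0 0 -6.52 0;-1.37 -2 0 0 0 -6.52 0' | tail -3
python3 -m inch '-1.37 -2 0 0 0 -6.52 0;-1.37 -2 0 0 0 -6.52 0;-1.37 -2 0 0 0 -6.52 0;-1.37 -2 0 0 0 -6.52 0;-1.37 -2 0 0 0 -6.52 0' | tail -3
python3 -m inch '-1.37 -2 0 0 0 -6.52 0;-1.37 -2 0 0 0 -6.52 0;-1.37 -2 0 0 0 -6.52 0;-1.37 -2 0 0 0 -6.52 0;-1.37 -2 0 0 0 -6.52 0' | tail -3
python3 -m inch '-0.69 -1 0 0 0 -3.26 0;-0.69 -1 0 0 0 -3.26 0;0 0 0 0 0 0 0;0 0 0 0 0 0 0'
python3 onb.py 21
```

```text
force: [0.4, 0.1, -1.5]
grip_width: 17.1
grip_force: 60.0
force: [0.6, 1.0, -0.6]
grip_width: 17.2
grip_force: 60.0
force: [0.7, 0.1, -1.5]
grip_width: 16.7
grip_force: 60.0
force: [-0.3, -0.7, -2.9]
grip_width: 16.8
grip_force: 60.0
clock: 59.55
tool_pos: [388.4, -268.0, 181.2]
tool_rot: [[0.82, -0.57, 0.041], [-0.57, -0.821, -0.028], [0.049, -0.0, -0.999]]
force: [-0.1, 0.6, -2.2]
grip_width: 17.1
grip_force: 60.0
tip [ 541.7 -374.4  152.9] d [ 0.8 -0.6]
px [222.6 233.2] 955.5 if on blade: [ 566.5 -354.4] behind tip -8.9 lateral 30.5 if board: [ 434.6 -399.8]
```

```bash
python3 -m inch '0.23 -0.16 0.03 2.3 3.28 0 0;0.23 -0.16 0.03 2.3 3.28 0 0;0.22 -0.15 0.78 1.43 2.05 0 0;0.22 -0.15 0.78 1.43 2.05 0 0;0 0 0 0 0 0 0' | tail -3
python3 -m inch '0.27 -0.19 0.75 1.43 2.05 0 0;0.27 -0.19 0.75 1.43 2.05 0 0;0.32 -0.23 0.72 1.43 2.05 0 0;0.32 -0.23 0.72 1.43 2.05 0 0;0.38 -0.26 0.69 1.43 2.05 0 0'|tail -3
python3 -m inch '0 0 0 0 0 0 0;0 0 0 0 0 0 0;0 0 0 0 0 0 0;0 0 0 0 0 0 0'
python3 onb.py 22
python3 -m inch '-1.6 1.15 0 0 0 0 0;-2.4 1.7 0.5 0 0 0 0;-2.4 1.7 1 0 0 0 0;-1.6 1.1 1 0 0 0 0;0 0 0 0 0 0 0'
python3 din.py 23
```

```text
force: [-0.3, -0.1, -2.4]
grip_width: 17.5
grip_force: 60.0
force: [0.3, -0.4, -3.1]
grip_width: 16.9
grip_force: 60.0
clock: 61.4
tool_pos: [412.7, -285.5, 233.8]
tool_rot: [[0.757, -0.572, -0.316], [-0.527, -0.821, 0.221], [-0.385, -0.001, -0.923]]
force: [0.0, 0.5, -2.2]
grip_width: 16.9
grip_force: 60.0
tip [ 541.  -374.9  128. ] d [ 0.8 -0.6]
px [213.9 243.4] 693.5 if on blade: [ 583.8 -378.1] behind tip -37.0 lateral 21.8 if board: [ 480.1 -416.7]
clock: 62.12
tool_pos: [332.6, -229.0, 259.5]
tool_rot: [[0.758, -0.572, -0.314], [-0.528, -0.82, 0.22], [-0.384, -0.0, -0.924]]
force: [0.1, -0.2, -2.0]
grip_width: 17.3
grip_force: 60.0
scene orange [215.4 245.3] 852.0 (194, 232, 46, 30)
scene dish (187, 223, 59, 50) (216.75936889648438, 246.96165466308594) [ 567.3 -378.   110. ]
top orange [473.1 196.3] 145.0 (461, 187, 21, 21)
top dish (420, 178, 73, 39) (456.1366882324219, 213.03802490234375) [ 543.6 -378.5  110. ]
```

```bash
python3 -m inch '0 0 0 -4 -5.6 0 0;0 0 0 -4 -5.6 0 0;0 0 0 -3.7 -5.5 0 0;2.43 4.03 0 0 0 8.45 0;2.43 4.03 0 0 0 8.45 0' | tail -3
python3 -m inch '2.43 4.03 0 0 0 8.45 0;2.43 4.03 0 0 0 8.45 0;2.43 4.03 0 0 0 0 0;2.4 4.03 0 0 0 0 0;0 0 0 0 0 0 0'
python3 din.py 24
python3 sl.py 25
python3 -m inch '0 0 0 0 0 0 0'
python3 - <<'E'
from h import *
T=cv2.imread("pics/t24.png");S=cv2.imread("pics/s24.png")
cv2.imwrite("pics/l.png",np.hstack([cv2.resize(T[160:280,395:505],(440,480),interpolation=cv2.INTER_CUBIC),cv2.resize(S[205:300,175:255],(360,480),interpolation=cv2.INTER_CUBIC)]))
E
```

```text
force: [0.6, -0.4, -1.7]
grip_width: 17.0
grip_force: 60.0
clock: 63.48
tool_pos: [479.4, 14.8, 257.7]
tool_rot: [[0.999, -0.015, -0.041], [-0.015, -1.0, 0.001], [-0.041, -0.001, -0.999]]
force: [0.3, -0.8, -1.4]
grip_width: 17.0
grip_force: 60.0
scene orange [215.4 245.3] 852.0 (194, 232, 46, 30)
scene dish (187, 223, 59, 50) (216.41732788085938, 246.79440307617188) [ 566.7 -379.1  110. ]
top orange [461.4 206.1] 1038.5 (441, 187, 41, 41)
top orange [443.4 230.1] 350.0 (431, 212, 33, 29)
top dish (420, 179, 73, 70) (456.05999755859375, 213.5641326904297) [ 542.3 -378.3  110. ]
yaw d 95.49430594452897
clock: 63.75
tool_pos: [478.2, 11.8, 258.6]
tool_rot: [[0.999, -0.02, -0.04], [-0.02, -1.0, 0.001], [-0.04, 0.0, -0.999]]
force: [-0.7, 0.1, -0.8]
grip_width: 16.9
grip_force: 60.0
```

View pics/l.png

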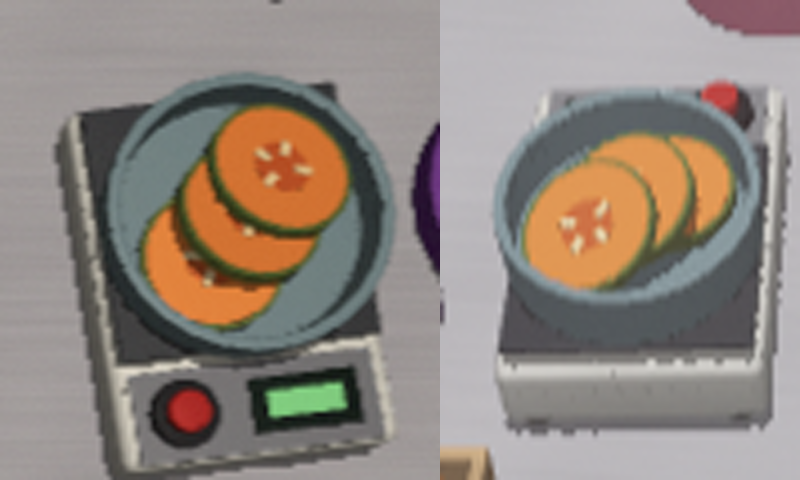

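Crop l: all three slices lie in the dish, fanned out, and the dish is still centred on the pan. I'll return the turner to its rest.

```bash
python3 -m inch '0 0 -4 0 0 0 0;0 0 -5 0 0 0 0;0 0 -5 0 0 0 0;0 0 -3 0 0 0 0;0 0 -1 0 0 0 0'|tail -3
python3 -m inch '0 0 0 0 0 0 0;0 0 0 0 0 0 0'
```

```text
force: [-0.1, 0.7, -0.6]
grip_width: 17.1
grip_force: 60.0
clock: 64.62
tool_pos: [479.0, 12.4, 80.0]
tool_rot: [[0.999, -0.019, -0.038], [-0.019, -1.0, 0.0], [-0.038, 0.001, -0.999]]
force: [0.8, 0.5, -1.7]
grip_width: 17.1
grip_force: 60.0
```

```bash
python3 -m inch '-0.1 0.03 -2 0 0 0 0;0 0 -1 0 0 0 0;0 0 -0.4 0 0 0 0;0 0 0 0 0 0 0;0 0 0 0 0 0 0'
python3 -m inch '-0.03 0 -0.2 0 0 0 0;0 0 -0.1 0 0 0 0;0 0 0 0 0 0 0;0 0 0 0 0 0 0'
```

```text
clock: 65.25
tool_pos: [477.8, 12.9, 45.3]
tool_rot: [[0.999, -0.019, -0.038], [-0.019, -1.0, 0.0], [-0.038, 0.0, -0.999]]
force: [0.8, -0.2, 0.3]
grip_width: 17.0
grip_force: 60.0
clock: 65.75
tool_pos: [477.1, 13.0, 41.8]
tool_rot: [[0.999, -0.019, -0.04], [-0.019, -1.0, 0.001], [-0.04, 0.0, -0.999]]
force: [-1.7, -0.5, 3.3]
grip_width: 17.3
grip_force: 60.0
```

```bash
python3 -m inch '0 0 0 0 0 0 0.5;0 0 0 0 0 0 0.5;0 0 0 0 0 0 0.5;0 0 0 0 0 0 0.5;0 0 0 0 0 0 0.5'|tail -3
python3 -m inch '0 0 1 0 0 0 0.5;0 0 2 0 0 0 0.5;0 0 4 0 0 0 0.5;0 0 5 0 0 0 0.5;0 0 5 0 0 0 0.5'|tail -3
python3 -m inch '-4 2 2 0 0 0 0.5;-4 4 2 0 0 0 0.5;-4 5 0 0 0 0 0.5;-3 5 0 0 0 0 0.5;0 0 0 0 0 0 0.5'
python3 -m inch '-3 5 0 0 0 0 0.5;-2 5 0 0 0 0 0.5;0 5 0 0 0 0 0.5;0 0 0 0 0 0 0.5'|tail -3
python3 din.py 26
python3 - <<'E'
from h import *
np.set_printoptions(precision=1,suppress=True)
T=cv2.imread("pics/t26.png");A=cv2.imread("pics/top0.png");S=cv2.imread("pics/s26.png")
h=hsv(T);m=cv2.inRange(h,(0,0,0),(180,255,45)); b=blobs(m,(275,215,310,285)); print("handle now",[cv2.boundingRect(c) for c in b],[cv2.fitLine(c,2,0,.01,.01).ravel() for c in b[:1]],"was (287,224,9,53)")
for n,roi in(("pepper",(345,270,400,320)),("jar",(375,110,420,160)),("cuc",(100,220,132,300)),("turner",(270,170,322,225)),("dish",(400,170,505,285))):
    x0,y0,x1,y1=roi; print(n,cv2.absdiff(T,A)[y0:y1,x0:x1].mean().round(1))
cv2.imwrite("pics/m.png",np.hstack([cv2.resize(T,(400,300)),cv2.resize(S,(400,300))]) if 0 else np.hstack([cv2.resize(T[100:330,90:420],(420,293)),cv2.resize(S[205:315,320:390],(187,293))]))
E
```

```text
force: [-0.8, 0.4, 0.2]
grip_width: 43.9
grip_force: 0.0
force: [-0.2, -0.4, 1.3]
grip_width: 44.2
grip_force: 0.0
clock: 67.62
tool_pos: [326.1, 174.0, 252.6]
tool_rot: [[0.999, -0.013, -0.039], [-0.013, -1.0, 0.001], [-0.039, -0.001, -0.999]]
force: [0.0, -1.1, -1.2]
grip_width: 43.8
grip_force: 0.0
force: [1.0, -0.7, 0.1]
grip_width: 43.7
grip_force: 0.0
scene orange [215.4 245.3] 852.0 (194, 232, 46, 30)
scene dish (187, 223, 59, 50) (216.44419860839844, 246.7582244873047) [ 566.6 -379.1  110. ]
top orange [461.6 206.2] 1024.0 (441, 187, 41, 41)
top orange [443.4 230.1] 347.5 (431, 212, 33, 29)
top dish (420, 178, 73, 71) (456.1499938964844, 213.5032196044922) [ 542.5 -378.5  110. ]
handle now [(287, 224, 9, 54)] [array([  0. ,  -1. , 291.4, 250.5], dtype=float32)] was (287,224,9,53)
pepper 1.1
jar 1.0
cuc 1.5
turner 2.8
dish 19.6
```

View pics/m.png

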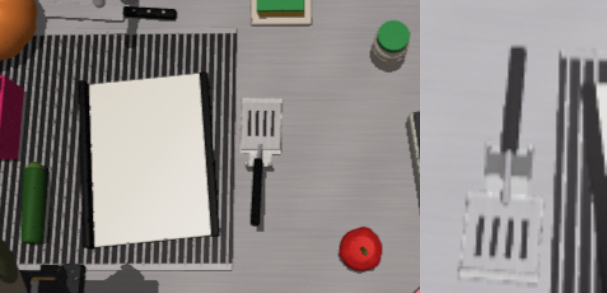

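Picture m: the board is empty and the turner is back on its rest, with its handle at the original pixels (287,224). The pepper, jar and cucumber are unchanged and the robot is clear of everything. I'll hand in.

```bash
python3 -c "
from workcell import workorder
print(workorder.finish_job())"
```

```text
the job is handed in; nothing more can be done
None
```

I handed the job in at about 68 s, with the scale tared after the empty dish was stood on it. All three slices now lie in the dish in the middle of the pan, the turner is back on its rest, and the pepper, jar and cucumber have not moved; the tare press peaked at about 41 N, through the closed fingertips only.

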